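# Load the waisted test bar under the inspection microscope

### The job

Find the test bar with the waist (both ends wide, middle narrow) in the crate, and first lift off the short bar that lies across it and lay that flat in the small empty tray. Then take the waisted bar out and lay it flat in the nest on the microscope stage, between the guide cheeks, with its middle right under the lens. Leave the other pieces in the crate, do not bump the microscope's head, and leave the things on the table where they are.

Things in the scene. Friction and masses are not known exactly. Their poses are not given: they have to be found in the camera images.
- waisted: The wanted test piece: aluminium bar 130 mm long, 24 mm thick, about 0.22 kg. Dog-bone outline: both ends 36 mm wide for 30 mm of length, the middle 70 mm only 16 mm wide. Origin: centre of its underside; x along its length, z up; the same turned by half a turn. Starts flat on the floor of the crate, in any of its quarters, with cross across its waist.
- cross: Short plain aluminium bar 90 x 22 x 20 mm (x, y, z), about 0.11 kg, lying flat across the waist of waisted (roughly at right angles) and perhaps also over a neighbour's top. Origin: centre of its underside; x along its length.
- cross2: A second short bar, the same as cross, lying across straight in the crate. Stays in the crate.
- cross3: A third short bar, the same as cross, lying across the wide end of paddle in the crate. Stays in the crate.
- plate: Flat aluminium plate 80 x 45 x 8 mm (x, y, z) lying across bellied in the crate. Origin: centre of underside. Stays in the crate.
- straight: Other piece in the crate: aluminium bar 130 x 36 x 24 mm without waist. Origin: centre of underside, x along its length.
- paddle: Other piece in the crate: aluminium bar 130 mm long, 24 mm thick, 36 mm wide only for 30 mm at its -x end, otherwise 16 mm wide. Origin: centre of underside, x along its length.
- bellied: Other piece in the crate: aluminium bar 130 mm long, 24 mm thick, 36 mm wide over its middle 70 mm and 16 mm wide at both ends. Origin: centre of underside, x along its length.
- crate: Open grey plastic crate fixed to the table, outside 320 x 260 x 45 mm (x, y, z), walls and floor 5 mm. Origin: centre of its underside. It holds four 130 mm bars lying about along its x (up to 20 degrees off), one in each quarter, and across the middle or an end of each a smaller piece: three short bars and a plate, tops at most 50 mm above the table.
- tray: Small low black tray fixed to the table between crate and microscope, outside 150 x 100 x 18 mm (x, y, z), walls and floor 4 mm, empty. Origin: centre of its underside.
- microscope: Stand, fixed to the table. Origin on the table under the lens axis; x is the nest's direction, pointing away from the robot (up to 0.45 rad to the left), y to the column's side, z up. Base 260 x 400 x 35 mm, from y = -75 to +325 mm; stage plate 210 x 150 mm, its top at 88 mm; column of 20 mm radius at y = 250 mm, 535 mm high.
- seat (a point): Centre of the nest, 100 mm above the table, straight under the lens; axes as microscope. Two supports (x = 37 to 65 mm, and the same on the -x side) carry the bar's ends at this height, 12 mm above the stage plate. Beside each (x = 40 to 68 mm) guide cheeks, 46 mm apart, rise 12 mm above this height. Between the supports there is room for fingers beside the waist. No stops along x.
- head: Lens and camera over the nest, fixed, same origin and axes as microscope. Lowest is a ring light of 40 mm radius on the lens axis, underside 260 mm above the table; above it a tube of 30 mm radius, at 430 to 475 mm a camera 75 x 140 mm; an arm at 375 to 415 mm leads to the column. A gripper cannot stand upright over the nest: it must lean back towards the robot (to -x).
- objective: Bystander: loose dark steel lens standing upright in front of the stage, 54 mm across at the foot, 85 mm high; easily knocked over. Origin: centre of its foot.
- slide_case: Bystander: loose white slide case 85 x 32 x 22 mm on the table. Origin: centre of underside.
- adapter: Bystander: loose black adapter ring, 68 mm across, 28 mm high. Origin: centre of underside.
- driver: Bystander: loose screwdriver, about 200 mm long and under 40 mm high, lying on the table beyond the tray and crate, roughly along y.
Not all that is in view belongs to the job. What is shaped like the bellied but yellow is not meant.

How it is judged:
By the outcome, as a careful person would: the job done as asked, in the order asked, and still so for the second after the job is handed in, with the robot touching nothing.
It also fails if it takes over 51 s, if anything falls off the work surface, if the arm or the gripper's body presses on something with over 40 N, if the wrist force passes 120 N, or if a joint passes its speed limit or range.

### The arm

A 6-joint arm with a two-finger parallel gripper is mounted at the origin on the work surface. World frame = base frame: x ahead of the robot, y to its left, z up, the work surface at z = 0. Lengths are in mm, angles in rad, forces in N, time in s.
With the tool pointing down it reaches from about 400 to 925 mm from the base axis. Payload 12.5 kg.
Tool frame: the origin (TCP) lies at the very end of the fingers, on their centre line; the grasp point (between the pads) lies 19 mm behind it (env.grip_point_offset is the distance from the TCP to the grasp point, in mm); z points along the fingers, y is the direction in which the jaws open and shut (so a half turn about z gives the same grasp; the last joint's range is limited). The gripper opens to 95 mm and grips with 3 to 60 N. Pads are 20 mm wide; open, the fingers measure 119 mm over their backs; the gripper's body (75 mm by 180 mm) begins 59 mm behind the grasp point.
Start: joints at [-0.106, 0.491, 1.559, -0, 1.092, -0.106], TCP at [625.017, 0.021, 214.661] pointing down, gripper open.
Joint ranges: [-3.1, 3.1], [-0.84, 2.19], [0.05, 2.79], [-1.13, 4.28], [0.06, 2.93], [-2.69, 2.69]. Speed limits (rad/s): [2.22, 2.22, 2.79, 3.14, 3.14, 3.14].

### API

Orientations are given as [roll, pitch, yaw] about the fixed x, y, z axes, in that order (R = Rz(yaw) Ry(pitch) Rx(roll)).
In Python, from cell import env gives the robot as it stands.
- The arm moves only by the tool drive_tool, never from a script. Its argument "commands" is a list of rows, each an object of numbers: "dx", "dy", "dz": the shift along the world's x, y, z in mm; "yaw": the turn about the world's z in degrees. In form: [{"dx": .., "dy": .., "dz": .., "yaw": ..}, ...]. A call has 1 to 5 rows; each row shifts and turns the commanded pose from where the row before left it; what a row does not reach is not made up. A row lasts 1/12 s, in which the tool goes at most 41.7 mm and 7.16 degrees, less where a joint would pass 70% of its speed; a pose out of reach is approached as far as the arm can. A call with a gripper value outside its range is refused whole. "grip" is the opening, from 0 (shut) to 1 (fully open), set as the call begins (left out, the last holds). The fingers move at their own pace and stop on an object; the grip force is fixed at half the most. Time passes only in rows, so rows that do not move let the fingers close. It gives the time, the measured TCP pose, the force and the opening at its end, in the units of the state.
- env.state(): the state, without advancing time (a new reading comes with each control period).
- env.read_camera(name): name is "scene" or "side" or "wrist"; returns the picture (420x560x3 uint8, red, green, blue); there is no depth.
- env.calibration(name): a dict with "intrinsics" (3x3 intrinsics, pixels), "rvec" (rotation vector, rad) and "tvec" (3), from world to camera coordinates, as OpenCV has them. Camera axes: x right, y down, z forward; pixel columns grow to the right and rows downward; lengths in mm; the calibration is good to about 2 mm. The wrist camera is an equidistant fisheye: a pixel r from the principal point sees the ray r / f radians off the axis. A picture is of the moment at which its call begins: read the wrist's pose just before it. calibration takes no time and is no camera call; for the wrist camera it gives the pose at the moment of the call.
- env.job_done(): hands the job in, once; it reports no verdict.
Trained networks look in the newest picture that a camera, given by its name, has taken for a name from the list of things; names that differ only in an ending like _2 or _b are one class to them, and where a whole thing is asked for, a point or a joint stands for the part that bears it (a point fixed in the world has none). Each returns a list of dicts, best first, with "conf" (0 to 1); they miss things now and then, are a little off and sometimes report something else, mostly with a low value. They report only what shows in the picture. A call takes as long as a camera call. They do not tell look-alikes from the thing itself.
- env.trace(query, camera): "pixels" (420x560 bool, what is visible of it) and "pixel" ([column, row] in pixels, amid what is visible of it).
- env.place_of(query, camera): "pixel" ([column, row] in pixels: a listed point, or the origin of a listed thing).
The state is a dict: "t": time; "joints": joint angles; "qvel": joint speeds; "tau": joint torques, N m; "eef_pos": TCP position; "tcp_rot": TCP orientation; "ft_force": force on the tool from outside, world axes, zero at the start; "moment": the same for the moment, N m; "opening": opening from 0.0 (shut) to 1.0 (fully open).
Only numpy, scipy, OpenCV 4.12 (cv2) and the standard library are available. Lean on these libraries where they do the work, as an engineer would, in place of code of your own. Each camera call takes 0.05 s, during which the arm holds its last target.

## Working session

There is one attempt and no reset: what is moved stays moved. The work goes in short steps, Python scripts to look and compute and a tool call to move; the robot and the scene stay as the last step left them, time stands still between calls to the robot, and variables do not carry over. Pictures are saved under pics/ and viewed, and the job is handed in when it is done.

Besides the shell and the picture viewer there is one more tool, called after "Call:" by a JSON object that holds its "fn" and its "kwargs", one argument or row to a line. drive_tool: Moves the arm, as the interface text tells. Its arguments: {"type":"object","properties":{"commands":{"type":"array"},"grip":{"type":"number"}},"required":["commands"]}

```bash
ls -la; mkdir -p pics
python3 - <<'E'
from cell import env
import cv2
print([a for a in dir(env) if a[0]!='_'])
print(env.grip_point_offset, env.state())
for n in ["scene","side","wrist"]:
    im=env.read_camera(n); cv2.imwrite(f"pics/a_{n}.png",im[:,:,::-1])
    print(n,env.calibration(n))
print(env.state()['t'])
E
```

```text
total 12
drwxr-xr-x  3 agent agent 4096 Dec  6 00:03 .
drwxr-xr-x 23 root  root  4096 Dec  6 00:03 ..
drwxr-xr-x  2 agent agent 4096 Dec  6 00:03 pics
['IKError', 'calibration', 'grip_point_offset', 'job_done', 'place_of', 'read_camera', 'state', 'trace']
18.8 {'t': 0.0, 'joints': array([-1.05598218e-01,  4.91539079e-01,  1.55949575e+00, -1.40399353e-05,
        1.09171766e+00, -1.05619202e-01]), 'qvel': array([ 4.92559204e-04,  3.63588490e-04,  1.07945591e-03, -9.09759637e-04,
       -9.44523890e-05,  7.13000417e-04]), 'tau': array([-9.52334158e-04, -6.12640929e+01, -2.58175153e+01,  6.92750537e-02,
        4.83079045e-02, -1.38641695e-05]), 'eef_pos': array([6.24727450e+02, 4.93190971e-02, 2.14058537e+02]), 'tcp_rot': array([-3.14043797e+00, -1.09890706e-04,  1.57082373e+00]), 'ft_force': array([ 0.31992124, -0.18036653,  0.09479249]), 'moment': array([-0.05701927, -0.00914824,  0.00255532]), 'opening': 1.0010286360543985}
scene {'intrinsics': array([[394.54316482,   0.        , 278.64280199],
       [  0.        , 394.54316482, 211.73581384],
       [  0.        ,   0.        ,   1.        ]]), 'rvec': array([ 1.96322752,  1.57287247, -0.60286476]), 'tvec': array([  21.54673161, -339.17773123, 1468.2053524 ])}
side {'intrinsics': array([[468.02253772,   0.        , 274.81213141],
       [  0.        , 468.02253772, 206.95007937],
       [  0.        ,   0.        ,   1.        ]]), 'rvec': array([ 2.23849751, -0.1527445 ,  0.06717691]), 'tvec': array([-522.17360173,   25.75942378, 1401.60491684])}
wrist {'intrinsics': array([[325.1922621 ,   0.        , 280.78855229],
       [  0.        , 325.1922621 , 209.66543671],
       [  0.        ,   0.        ,   1.        ]]), 'rvec': array([-2.87108433e+00,  1.23497148e-03,  1.85869276e-03]), 'tvec': array([-624.19684061,  -29.13500298,  391.98955761])}
0.15
```

View pics/a_scene.png

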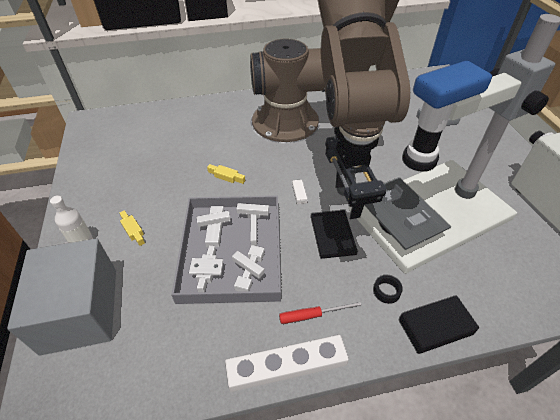

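View pics/a_side.png

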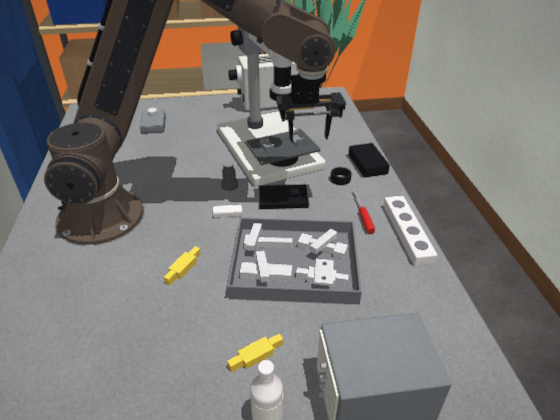

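View pics/a_wrist.png

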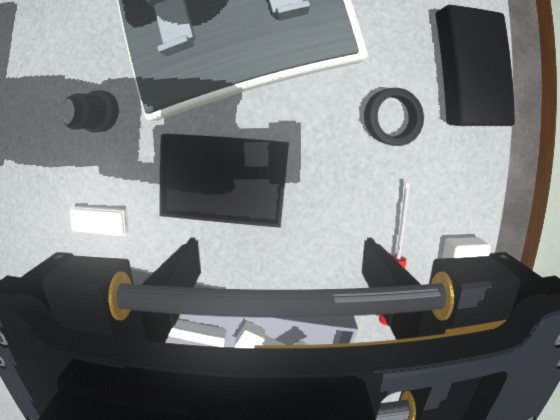

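```bash
cat > h.py <<'E'
from cell import env
import cv2, numpy as np
def cam(n):
    c=env.calibration(n); R=cv2.Rodrigues(np.array(c['rvec']))[0]; return np.array(c['intrinsics']),R,np.array(c['tvec'])
def ray(n,px,c=None):
    K,R,t=c or cam(n); d=np.array([(px[0]-K[0,2])/K[0,0],(px[1]-K[1,2])/K[1,1]])
    if n=='wrist':
        th=np.hypot(*d); d3=np.array([*(d/max(th,1e-9)*np.sin(th)),np.cos(th)])
    else: d3=np.array([*d,1.])
    return -R.T@t, R.T@d3
def onz(n,px,z,c=None):
    o,d=ray(n,px,c); return o+d*(z-o[2])/d[2]
def proj(n,P,c=None):
    K,R,t=c or cam(n); q=(R@np.atleast_2d(P).T).T+t
    if n=='wrist':
        r=np.hypot(q[:,0],q[:,1]); th=np.arctan2(r,q[:,2]); uv=q[:,:2]/np.maximum(r,1e-9)[:,None]*th[:,None]
    else: uv=q[:,:2]/q[:,2:]
    return uv*[K[0,0],K[1,1]]+K[:2,2]
def tri(obs):
    A=np.zeros((3,3));b=np.zeros(3)
    for n,px in obs:
        o,d=ray(n,px);d/=np.linalg.norm(d);M=np.eye(3)-np.outer(d,d);A+=M;b+=M@o
    return np.linalg.solve(A,b)
E
python3 - <<'E'
from h import *
s=cv2.imread('pics/a_scene.png')[185:310,160:300]; d=cv2.imread('pics/a_side.png')[210:305,220:365]
cv2.imwrite('pics/a1.png',np.hstack([cv2.resize(s,(420,375),interpolation=cv2.INTER_CUBIC),cv2.resize(d,(380,375),interpolation=cv2.INTER_CUBIC)]))
for q in ['waisted','cross','seat','tray','microscope','objective','crate','slide_case']:
    for n in ['scene','side']:
        r=env.place_of(q,n); print(q,n,[(np.round(a['pixel'],1).tolist(),round(a['conf'],2)) for a in r[:4]])
print(env.state()['t'])
E
```

```text
waisted scene [([247.7, 273.8], 0.75)]
waisted side [([319.0, 253.0], 0.67), ([268.0, 242.5], 0.37)]
cross scene [([244.6, 266.1], 0.9), ([253.8, 212.1], 0.66), ([214.0, 219.2], 0.53)]
cross side [([255.5, 240.9], 0.75), ([343.9, 182.8], 0.71), ([322.2, 243.4], 0.68), ([261.1, 268.2], 0.56)]
seat scene [([400.5, 204.8], 0.66)]
seat side [([277.8, 139.1], 0.85)]
tray scene [([332.2, 234.5], 0.59), ([256.4, 228.0], 0.2)]
tray side [([283.0, 197.5], 0.55), ([322.3, 250.9], 0.51)]
microscope scene [([395.4, 229.6], 0.92)]
microscope side [([282.5, 164.9], 0.68)]
objective scene [([345.5, 191.2], 0.63)]
objective side [([229.7, 186.0], 0.85)]
crate scene [([229.2, 249.7], 0.91), ([332.5, 232.3], 0.41)]
crate side [([293.7, 262.2], 0.73)]
slide_case scene [([299.7, 193.9], 0.72), ([388.7, 290.0], 0.66)]
slide_case side [([228.2, 209.6], 0.73), ([259.4, 265.1], 0.63)]
0.95
```

View pics/a1.png

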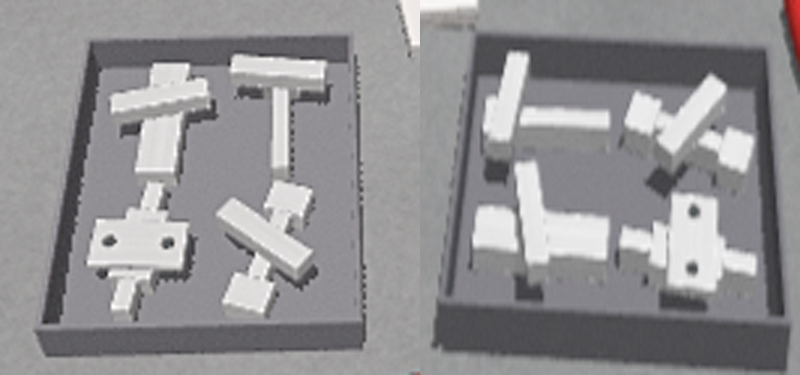

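Run:
```python
from h import *
T=np.array([624.7,0,214.])
seat=tri([('scene',(400.5,204.8)),('side',(277.8,139.1))]); print('seat',seat)
mic=tri([('scene',(395.4,229.6)),('side',(282.5,164.9))]); print('mic',mic)
for q,a,b,z in [('tray',(332.2,234.5),(283,197.5),0),('crate',(229.2,249.7),(293.7,262.2),0),('obj',(345.5,191.2),(229.7,186),0),('case',(299.7,193.9),(228.2,209.6),0),('waisted',(247.7,273.8),(319,253),5),('cross',(244.6,266.1),(322.2,243.4),29)]:
    print(q,tri([('scene',a),('side',b)]).round(),onz('scene',a,z).round(),onz('side',b,z).round())
for n in ['side','scene']:
    im=cv2.imread(f'pics/a_{n}.png')
    c=(200,0) if n=='side' else (280,0); 
    crop=cv2.resize(im[c[1]:c[1]+230,c[0]:c[0]+200],None,fx=3,fy=3,interpolation=cv2.INTER_CUBIC)
    for h in range(0,400,20):
        u=proj(n,T+[0,0,h])[0]; p=((u-c)*3+1).astype(int)
        cv2.circle(crop,tuple(p.tolist()),3,(0,255,0) if h%100 else (0,0,255),-1)
    cv2.imwrite(f'pics/b_{n}.png',crop[:600])
```

```text
seat [566.0729367  188.68243194 101.24152815]
mic [579.14326274 188.5376246    3.9583605 ]
tray [554.  10.   1.] [554.  10.   0.] [554.  12.   0.]
crate [ 542. -279.    3.] [ 542. -280.    0.] [ 541. -273.    0.]
obj [393. 106.  -7.] [400. 102.   0.] [392.  97.   0.]
case [383. -39.   7.] [380. -39.   0.] [381. -25.   0.]
waisted [ 619. -241.  -11.] [ 633. -244.    5.] [ 613. -253.    5.]
cross [ 624. -247.   32.] [ 624. -249.   29.] [ 623. -242.   29.]
```

View pics/b_side.png

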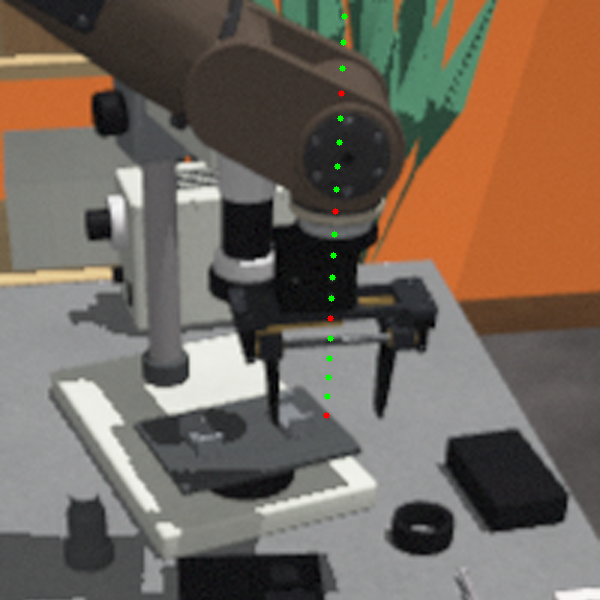

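View pics/b_scene.png

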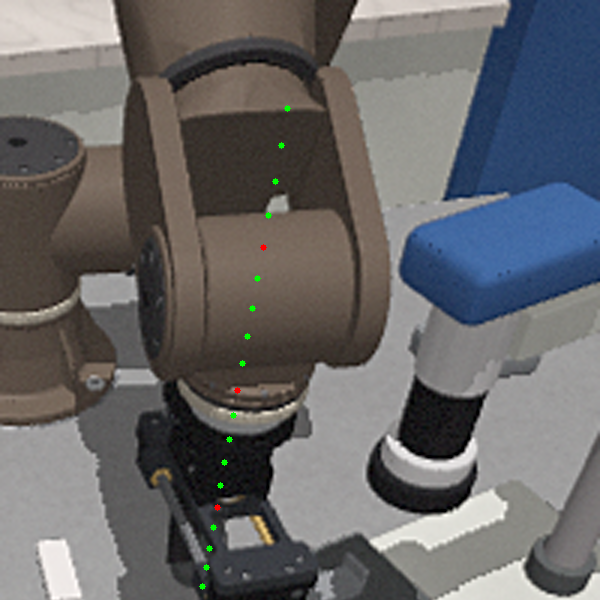

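Run:
```python
from h import *
print('box corners z0', onz('scene',(118,335),0),onz('scene',(22,348),0), 'top tri',tri([('scene',(105,289)),('side',(333,393))]))
print(onz('scene',(100,245),0), onz('side',(322,350),0), onz('side',(322,330),150))
o,_=ray('wrist',(280,209)); print('wristcam',o, ray('wrist',(280.8,209.7))[1])
print('bottle',tri([('scene',(58,205)),('side',(266,368))]))
c=cam('wrist')
for q,p,z in [('tray c',[(163,135),(288,142),(282,227),(160,214)],18),('base corner',[(148,118)],35)]:
    for x in p: print(q,x,onz('wrist',x,z,c).round(1))
```

```text
box corners z0 [ 728.18071306 -565.94225555    0.        ] [ 712.28265018 -778.73922562    0.        ] top tri [ 565.90430334 -623.19740773  -46.29744238]
[ 447.49197379 -627.26992317    0.        ] [ 557.98873246 -548.69995665    0.        ] [ 536.91847949 -605.13826768  150.        ]
wristcam [624.75361183  76.03355115 385.25166349] [-4.73342025e-04 -2.67413845e-01 -9.63581658e-01]
bottle [ 423.20650734 -676.75915118  154.19439927]
tray c (163, 135) [486.8  65.   18. ]
tray c (288, 142) [632.7  53.   18. ]
tray c (282, 227) [626.  -47.3  18. ]
tray c (160, 214) [475.5 -31.3  18. ]
base corner (148, 118) [475.5  85.9  35. ]
```

Call:
{"fn": "drive_tool", "kwargs": {
  "commands": [
    {"dx": 0, "dy": -40, "dz": 8},
    {"dx": 0, "dy": -40, "dz": 8},
    {"dx": 0, "dy": -40, "dz": 8},
    {"dx": 0, "dy": -40, "dz": 6},
    {"dx": 0, "dy": -40}
  ]
}}

```text
invalid input
```

Call:
{"fn": "drive_tool", "kwargs": {
  "commands": [
    {"dy": -40},
    {"dy": -40},
    {"dy": -40},
    {"dy": -10},
    {"dy": 0}
  ]
}}

```text
invalid input
```

Run:
```python
from h import *
import pickle
c=cam('wrist'); im=env.read_camera('wrist'); s=env.state(); print(s['eef_pos'],s['tcp_rot'],s['t'],s['qvel'].round(3))
pickle.dump(c,open('c1.pkl','wb')); cv2.imwrite('pics/c1.png',im[:,:,::-1])
cv2.imwrite('pics/c1z.png',cv2.resize(im[60:330,150:450,::-1],None,fx=2.2,fy=2.2,interpolation=cv2.INTER_CUBIC))
for q in ['waisted','cross','crate']:
    r=env.place_of(q,'wrist'); print(q,[(np.round(a['pixel'],1).tolist(),round(a['conf'],2)) for a in r[:4]])
```

```text
[6.25004595e+02 2.05719405e-02 2.14657291e+02] [3.14149447e+00 1.22402458e-06 1.57082272e+00] 1.0 [ 0.001 -0.003 -0.    -0.001  0.     0.   ]
waisted [([281.9, 348.7], 0.76)]
cross []
crate [([100.3, 111.8], 0.39)]
```

View pics/c1z.png

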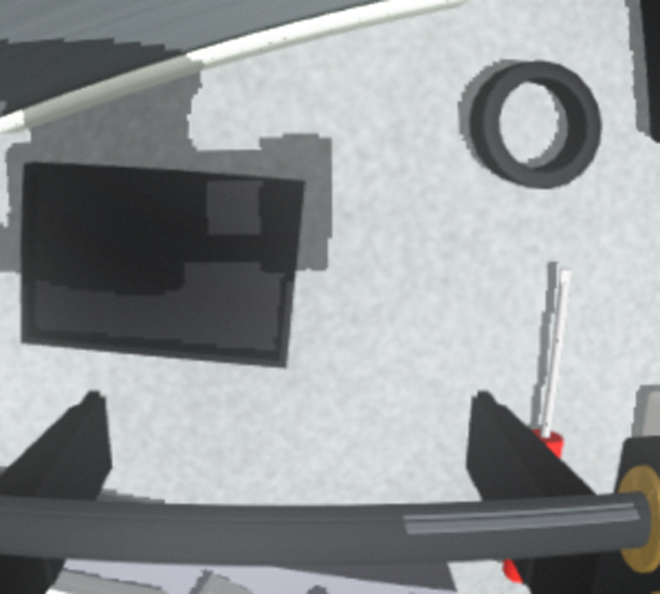

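Call:
{"fn": "drive_tool", "kwargs": {
  "commands": [
    {"dx": 0, "dy": -40, "dz": 8, "yaw": 0},
    {"dx": 0, "dy": -40, "dz": 8, "yaw": 0},
    {"dx": 0, "dy": -40, "dz": 8, "yaw": 0},
    {"dx": 0, "dy": -40, "dz": 6, "yaw": 0},
    {"dx": 0, "dy": -40, "dz": 0, "yaw": 0}
  ]
}}

```text
t: 1.57
eef_pos: [625.1, -201.9, 246.2]
tcp_rot: [3.139, 0.001, 1.571]
ft_force: [-0.4, -0.1, 0.7]
opening: 0.999
```

Call:
{"fn": "drive_tool", "kwargs": {
  "commands": [
    {"dx": 0, "dy": -40, "dz": 0, "yaw": 0},
    {"dx": 0, "dy": -40, "dz": 0, "yaw": 0},
    {"dx": 0, "dy": -40, "dz": 0, "yaw": 0},
    {"dx": 0, "dy": -20, "dz": 0, "yaw": 0},
    {"dx": 0, "dy": 0, "dz": 0, "yaw": 0}
  ]
}}

```text
t: 1.98
eef_pos: [624.1, -344.4, 243.8]
tcp_rot: [-3.141, 0.0, 1.567]
ft_force: [0.2, -0.5, 0.4]
opening: 1.003
```

Run:
```python
from h import *
import pickle
c=cam('wrist'); im=env.read_camera('wrist'); s=env.state(); print(s['eef_pos'],s['tcp_rot'],s['t'],s['qvel'].round(3))
pickle.dump(c,open('c1.pkl','wb')); cv2.imwrite('pics/c2.png',im[:,:,::-1])
cv2.imwrite('pics/c2z.png',cv2.resize(im[60:330,150:450,::-1],None,fx=2.2,fy=2.2,interpolation=cv2.INTER_CUBIC))
for q in ['waisted','cross','crate']:
    r=env.place_of(q,'wrist'); print(q,[(np.round(a['pixel'],1).tolist(),round(a['conf'],2)) for a in r[:4]])
```

```text
[ 624.411819   -341.98121031  243.86555257] [-3.14107571e+00 -3.77349632e-04  1.56787024e+00] 2.0333 [ 0.049 -0.025  0.036  0.009 -0.005  0.018]
waisted [([279.9, 99.6], 0.79)]
cross [([284.0, 99.1], 0.91), ([133.6, 67.3], 0.85), ([147.5, 162.1], 0.82)]
crate [([214.4, 127.3], 0.7)]
```

View pics/c2z.png

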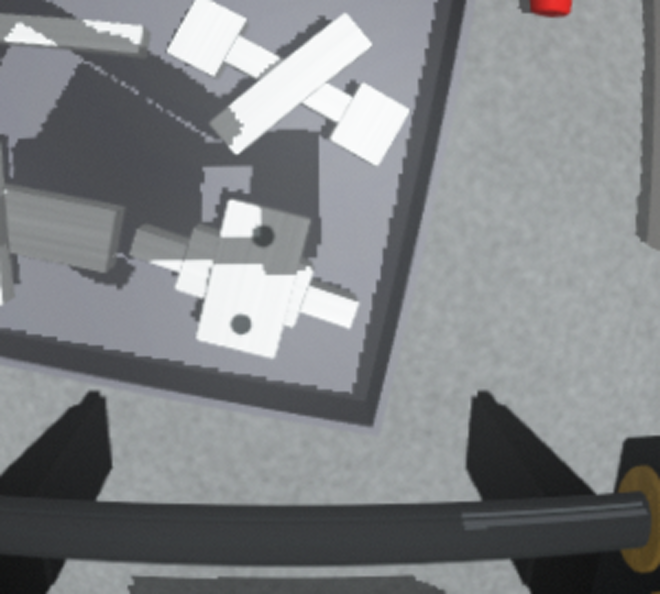

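```bash
cat > fit.py <<'E'
from h import *
from scipy.optimize import least_squares
def fit(c,model,pix,z,x0):
    # model: Nx2 local pts, known z; pose x,y,yaw
    def pose(p): 
        a=p[2];R=np.array([[np.cos(a),-np.sin(a)],[np.sin(a),np.cos(a)]])
        return np.c_[model@R.T+p[:2],np.full(len(model),z)]
    f=lambda p:(proj('wrist',pose(p),c)-pix).ravel()
    r=least_squares(f,x0,loss='soft_l1',x_scale=[10,10,.1]); return r.x,f(r.x).reshape(-1,2)
E
python3 - <<'E'
from fit import *
import pickle
c=pickle.load(open('c1.pkl','rb'))
U=lambda l:np.array(l,float)/2.2+[150,60]
cr=U([(345,13),(372,44),(237,154),(212,124)])
# local: end +x at upper right. corners: (+45,+11),(+45,-11),(-45,-11),(-45,+11)
p,r=fit(c,np.array([(45,11),(45,-11),(-45,-11),(-45,11)],float),cr,49,[620,-245,.8]); print('cross',p,np.degrees(p[2]),r.round(1).tolist())
w=U([(362,83),(409,110),(376,165),(330,135),(247,20),(215,77),(166,45)])
m=np.array([(35,18),(65,18),(65,-18),(35,-18),(-35,18),(-35,-18),(-65,-18)],float)
p2,r=fit(c,m,w,29,[620,-245,-.4]); print('waist',p2,np.degrees(p2[2]),r.round(1).tolist())
im=cv2.imread('pics/c2.png')
def draw(m,p,z,col):
    a=p[2];R=np.array([[np.cos(a),-np.sin(a)],[np.sin(a),np.cos(a)]])
    q=proj('wrist',np.c_[m@R.T+p[:2],np.full(len(m),z)],c)
    cv2.polylines(big,[np.round((q-[200,40])*5*4).astype(int)],True,col,1,shift=2)
big=cv2.resize(im[40:150,200:350],None,fx=5,fy=5,interpolation=cv2.INTER_CUBIC)
draw(np.array([(45,11),(45,-11),(-45,-11),(-45,11)],float),p,49,(0,0,255))
dog=np.array([(65,18),(35,18),(35,8),(-35,8),(-35,18),(-65,18),(-65,-18),(-35,-18),(-35,-8),(35,-8),(35,-18),(65,-18)],float)
draw(dog,p2,29,(0,200,0))
cv2.imwrite('pics/d1.png',big)
E
```

```text
cross [ 625.80272241 -241.41053973    0.69605481] 39.881002794143974 [[0.2, -0.8], [0.7, 0.0], [0.1, 1.0], [-1.3, -0.1]]
waist [ 6.24345394e+02 -2.36857857e+02 -5.23273768e-01] -29.981378421938334 [[0.1, -0.9], [0.6, -0.1], [0.3, 0.7], [-0.7, 1.5], [0.3, -1.3], [-0.4, -1.0], [-0.1, 1.9]]
```

View pics/d1.png

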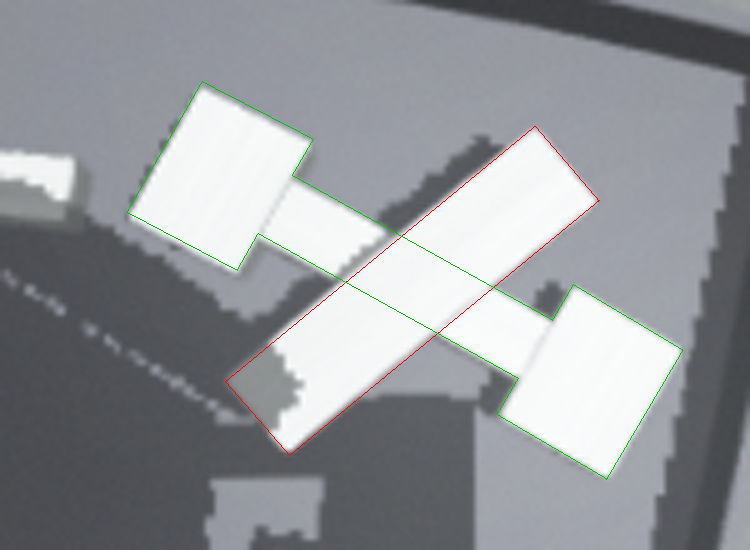

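Call:
{"fn": "drive_tool", "kwargs": {
  "commands": [
    {"dx": 1, "dy": 24.5, "dz": -20, "yaw": -7},
    {"dx": 0, "dy": 24, "dz": -25, "yaw": -7},
    {"dx": 0, "dy": 25, "dz": -30, "yaw": -7},
    {"dx": 0, "dy": 25, "dz": -30, "yaw": -7},
    {"dx": 0, "dy": 0, "dz": -30, "yaw": -7}
  ],
  "grip": 0.5
}}

```text
t: 2.6
eef_pos: [626.1, -235.7, 109.4]
tcp_rot: [-3.142, -0.001, 0.958]
ft_force: [0.5, -0.9, 1.1]
opening: 0.708
```

Call:
{"fn": "drive_tool", "kwargs": {
  "commands": [
    {"dx": 0, "dy": 0, "dz": -15, "yaw": -7},
    {"dx": 0, "dy": 0, "dz": 0, "yaw": -7},
    {"dx": 0, "dy": 0, "dz": 0, "yaw": -1},
    {"dx": 0, "dy": 0, "dz": 0, "yaw": 0}
  ]
}}

```text
t: 2.93
eef_pos: [626.4, -240.4, 95.2]
tcp_rot: [3.141, -0.0, 0.702]
ft_force: [0.6, -0.5, 0.3]
opening: 0.509
```

Call:
{"fn": "drive_tool", "kwargs": {
  "commands": [
    {"dx": -0.5, "dy": -1, "dz": -30, "yaw": 0},
    {"dx": 0, "dy": 0, "dz": -22, "yaw": 0},
    {"dx": 0, "dy": 0, "dz": -10, "yaw": 0},
    {"dx": 0, "dy": 0, "dz": 0, "yaw": 0},
    {"dx": 0, "dy": 0, "dz": 0, "yaw": 0}
  ]
}}

```text
t: 3.35
eef_pos: [625.9, -242.4, 33.5]
tcp_rot: [3.141, -0.0, 0.7]
ft_force: [0.4, 0.5, 0.4]
opening: 0.501
```

Run:
```python
from h import *
im=env.read_camera('wrist'); cv2.imwrite('pics/e1.png',cv2.resize(im[120:420,130:430,::-1],None,fx=2,fy=2))
s=env.state();print(s['eef_pos'],s['ft_force'],s['t'])
```

```text
[ 626.20818639 -242.65834215   34.06081473] [-0.26470963  0.2156049   0.42074899] 3.4
```

View pics/e1.png

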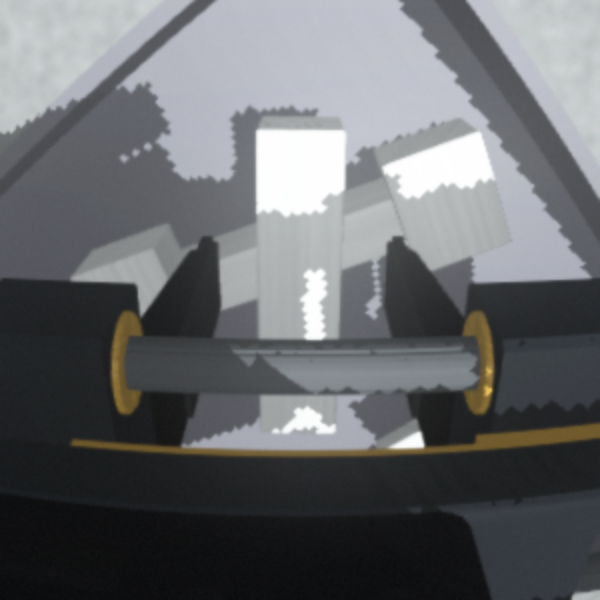

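Call:
{"fn": "drive_tool", "kwargs": {
  "commands": [
    {"dx": 0, "dy": 0, "dz": -1, "yaw": 0},
    {"dx": 0, "dy": 0, "dz": 0, "yaw": 0},
    {"dx": 0, "dy": 0, "dz": 0, "yaw": 0},
    {"dx": 0, "dy": 0, "dz": 0, "yaw": 0},
    {"dx": 0, "dy": 0, "dz": 0, "yaw": 0}
  ],
  "grip": 0.0
}}

```text
t: 3.82
eef_pos: [625.6, -242.5, 32.1]
tcp_rot: [3.141, -0.0, 0.698]
ft_force: [-0.4, -0.1, 2.7]
opening: 0.231
```

Call:
{"fn": "drive_tool", "kwargs": {
  "commands": [
    {"dx": 0, "dy": 0, "dz": 10, "yaw": 0},
    {"dx": 0, "dy": 0, "dz": 30, "yaw": 0},
    {"dx": 0, "dy": 0, "dz": 30, "yaw": 0},
    {"dx": 0, "dy": 0, "dz": 0, "yaw": 0}
  ]
}}

```text
t: 4.15
eef_pos: [627.7, -243.5, 107.9]
tcp_rot: [3.134, -0.003, 0.698]
ft_force: [0.0, -0.3, 0.1]
opening: 0.228
```

Run:
```python
from h import *
im=env.read_camera('wrist'); cv2.imwrite('pics/e2.png',cv2.resize(im[120:420,130:430,::-1],None,fx=2,fy=2))
s=env.state();print(s['eef_pos'],s['ft_force'],s['t'],s['opening'])
```

```text
[ 626.80206853 -243.09671592  105.29240598] [-0.10211689  0.14802338 -1.91642725] 4.2 0.23360899941489205
```

View pics/e2.png

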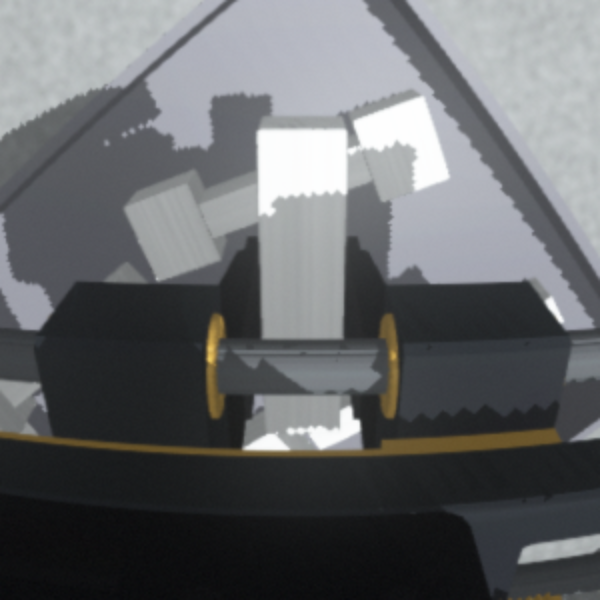

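Run:
```python
from h import *
# first picture pose: TCP(624.7,0.05,214) ; rebuild calibration from its printed values
K,_,_=cam('wrist'); R=cv2.Rodrigues(np.array([-2.87108433e+00,1.23497148e-03,1.85869276e-03]))[0]; t=np.array([-624.19684061,-29.13500298,391.98955761]); c=(K,R,t)
import pickle; pickle.dump(c,open('c0.pkl','wb'))
for p,z in [((148,118),35),((365,55),35),((355,30),35),((135,100),88),((340,50),88)]: print(p,onz('wrist',p,z,c).round(1))
im=cv2.imread('pics/a_wrist.png'); cv2.imwrite('pics/f0.png',cv2.resize(im[0:240,100:400],None,fx=2.5,fy=2.5,interpolation=cv2.INTER_CUBIC))
```

```text
(148, 118) [475.2  85.9  35. ]
(365, 55) [715.4 152.5  35. ]
(355, 30) [704.7 180.8  35. ]
(135, 100) [484.3 103.2  88. ]
(340, 50) [678.2 144.1  88. ]
```

View pics/f0.png

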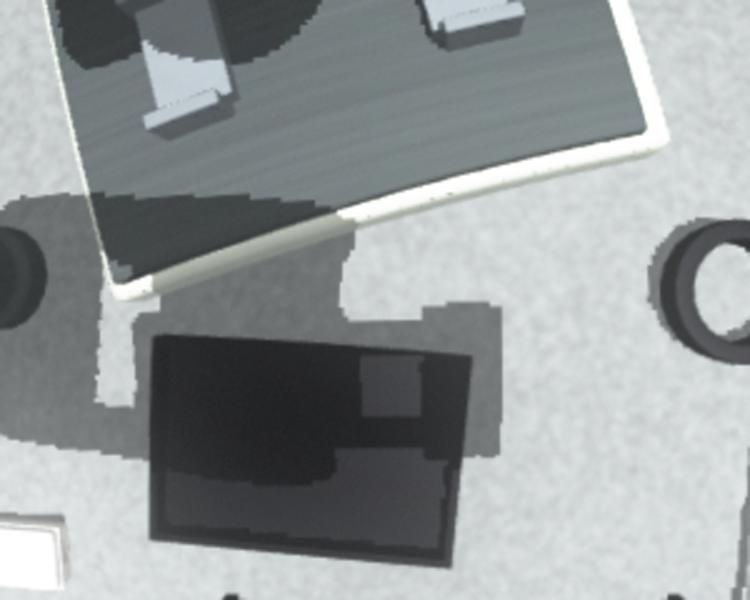

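Call:
{"fn": "drive_tool", "kwargs": {
  "commands": [
    {"dx": -5, "dy": 25, "dz": 5, "yaw": -6.5},
    {"dx": -15, "dy": 37, "dz": 0, "yaw": -6.5},
    {"dx": -15, "dy": 37, "dz": 0, "yaw": -6.5},
    {"dx": -15, "dy": 37, "dz": 0, "yaw": -6.5},
    {"dx": -15, "dy": 37, "dz": -10, "yaw": -6.5}
  ]
}}

```text
t: 4.62
eef_pos: [559.8, -68.2, 97.3]
tcp_rot: [3.141, -0.001, 0.125]
ft_force: [0.3, 0.2, -1.0]
opening: 0.232
```

Call:
{"fn": "drive_tool", "kwargs": {
  "commands": [
    {"dx": -10, "dy": 37, "dz": -20, "yaw": -6.5},
    {"dx": 0, "dy": 33, "dz": -20, "yaw": -6},
    {"dx": 0, "dy": 0, "dz": -20, "yaw": 0},
    {"dx": 0, "dy": 0, "dz": 0, "yaw": 0},
    {"dx": 0, "dy": 0, "dz": 0, "yaw": 0}
  ]
}}

```text
t: 5.03
eef_pos: [550.3, -0.7, 36.6]
tcp_rot: [3.141, 0.003, -0.086]
ft_force: [-0.5, -1.2, -0.7]
opening: 0.23
```

Call:
{"fn": "drive_tool", "kwargs": {
  "commands": [
    {"dx": 0, "dy": 0, "dz": -15, "yaw": 0},
    {"dx": 0, "dy": 0, "dz": -9, "yaw": 0},
    {"dx": 0, "dy": 0, "dz": -3, "yaw": 0},
    {"dx": 0, "dy": 0, "dz": -2, "yaw": 0},
    {"dx": 0, "dy": 0, "dz": 0, "yaw": 0}
  ]
}}

```text
t: 5.45
eef_pos: [551.0, -1.3, 8.6]
tcp_rot: [3.141, 0.0, -0.088]
ft_force: [-0.4, -0.8, -1.4]
opening: 0.23
```

Run:
```python
from h import *
im=env.read_camera('side'); cv2.imwrite('pics/g1.png',cv2.resize(im[100:250,200:400,::-1],None,fx=4,fy=4))
s=env.state();print(s['eef_pos'],s['ft_force'],s['t'],s['opening'])
```

```text
[551.06265295  -1.18930731   8.77597169] [ 0.02455052 -0.64708647 -1.22594929] 5.5 0.22758182739534913
```

View pics/g1.png

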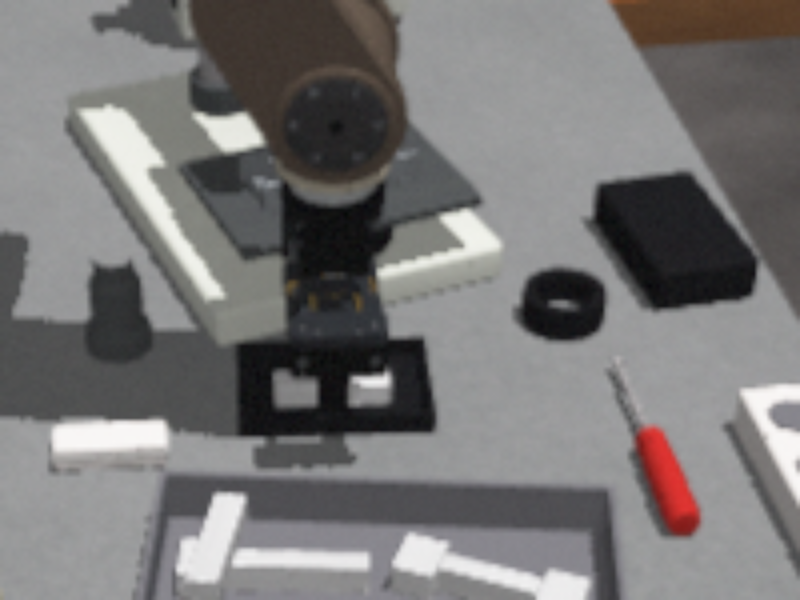

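Call:
{"fn": "drive_tool", "kwargs": {
  "commands": [
    {"dx": 0, "dy": 0, "dz": -1.5, "yaw": 0},
    {"dx": 0, "dy": 0, "dz": 0, "yaw": 0}
  ]
}}

```text
t: 5.67
eef_pos: [551.0, -0.9, 7.2]
tcp_rot: [3.141, -0.0, -0.087]
ft_force: [0.2, 1.1, -1.7]
opening: 0.231
```

Call:
{"fn": "drive_tool", "kwargs": {
  "commands": [
    {"dx": 0, "dy": 0, "dz": 0, "yaw": 0},
    {"dx": 0, "dy": 0, "dz": 0, "yaw": 0},
    {"dx": 0, "dy": 0, "dz": 0, "yaw": 0}
  ],
  "grip": 0.35
}}

```text
t: 5.92
eef_pos: [551.0, -0.8, 7.1]
tcp_rot: [3.141, -0.0, -0.087]
ft_force: [-0.2, -0.6, 0.3]
opening: 0.339
```

Call:
{"fn": "drive_tool", "kwargs": {
  "commands": [
    {"dx": 0, "dy": 0, "dz": 10, "yaw": 0},
    {"dx": 0, "dy": 0, "dz": 30, "yaw": 0},
    {"dx": 0, "dy": 0, "dz": 40, "yaw": 0},
    {"dx": 0, "dy": -20, "dz": 40, "yaw": 0},
    {"dx": 0, "dy": -20, "dz": 40, "yaw": 0}
  ]
}}

```text
t: 6.33
eef_pos: [550.5, -37.8, 164.0]
tcp_rot: [3.142, -0.0, -0.086]
ft_force: [0.7, -0.4, -0.4]
opening: 0.348
```

Call:
{"fn": "drive_tool", "kwargs": {
  "commands": [
    {"dx": -20, "dy": 40, "dz": 20, "yaw": 0},
    {"dx": -20, "dy": 20, "dz": 10, "yaw": 0},
    {"dx": 0, "dy": 0, "dz": 0, "yaw": 0},
    {"dx": 0, "dy": 0, "dz": 0, "yaw": 0}
  ]
}}

```text
t: 6.67
eef_pos: [513.5, 16.6, 190.0]
tcp_rot: [3.141, -0.002, -0.086]
ft_force: [0.0, 0.6, -0.2]
opening: 0.35
```

Run:
```python
from h import *
import pickle
c=cam('wrist'); im=env.read_camera('wrist'); s=env.state(); print(s['eef_pos'],s['t'],s['qvel'].round(3))
pickle.dump(c,open('c3.pkl','wb')); cv2.imwrite('pics/h1.png',im[:,:,::-1])
o,_=ray('wrist',(280,209),c);print(o)
for q in ['seat','microscope','objective','cross','tray']:
    r=env.place_of(q,'wrist'); print(q,[(np.round(a['pixel'],1).tolist(),round(a['conf'],2)) for a in r[:4]])
print(proj('wrist',[[566,189,100]],c))
```

```text
[513.97513294  16.07989359 189.32727335] 6.7167 [-0.013  0.03  -0.008 -0.    -0.004 -0.003]
[587.8076782   10.96939278 360.81500424]
seat [([88.1, 163.8], 0.83)]
microscope [([133.2, 153.1], 0.96)]
objective [([88.4, 162.2], 0.18)]
cross [([295.3, 154.5], 0.78), ([531.8, 221.8], 0.77), ([457.3, 238.9], 0.65), ([284.9, 153.3], 0.62)]
tray [([282.3, 152.8], 0.76)]
[[ 89.17258638 173.24344092]]
```

View pics/h1.png

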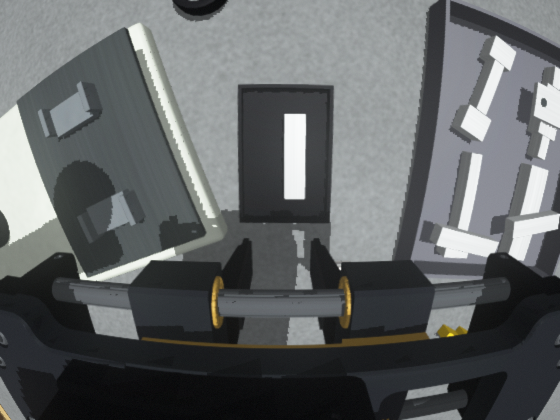

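Run:
```python
from h import *
import pickle
c=pickle.load(open('c3.pkl','rb'))
s=onz('wrist',(88.1,163.8),100,c);print(s)
im=cv2.imread('pics/h1.png'); cv2.imwrite('pics/h2.png',cv2.resize(im[70:250,20:160],None,fx=4,fy=3.3,interpolation=cv2.INTER_CUBIC))
```

```text
[574.76297405 188.43604963 100.        ]
```

View pics/h2.png

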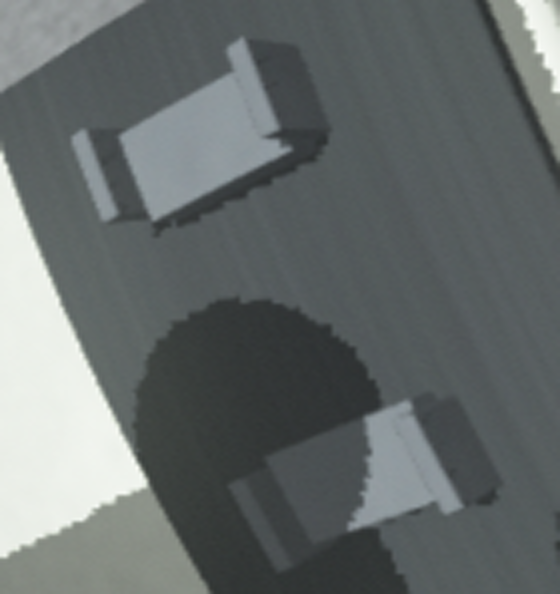

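```bash
cat > /tmp/s.py <<'E'
from h import *
import pickle
from scipy.optimize import least_squares
c=pickle.load(open('c3.pkl','rb'))
z=lambda l:np.array(l,float)/[4,3.3]+[20,70]
obs=[((68,23,12),(88,130)),((40,23,12),(117,218)),((68,-23,12),(229,48)),((40,-23,12),(262,135)),
((37,23,0),(155,222)),((37,-23,0),(292,150)),
((-40,-23,12),(400,412)),((-68,-23,12),(445,513)),((-40,23,12),(243,480)),((-68,23,12),(292,568)),
((-37,23,0),(268,458)),((-37,-23,0),(408,402))]
M=np.array([o[0] for o in obs],float); P=z([o[1] for o in obs])
def W(p,M):
    a=p[2];return np.c_[p[0]+M[:,0]*np.cos(a)-M[:,1]*np.sin(a),p[1]+M[:,0]*np.sin(a)+M[:,1]*np.cos(a),100+M[:,2]]
f=lambda p:(proj('wrist',W(p,M),c)-P).ravel()
r=least_squares(f,[572,188,.27],x_scale=[10,10,.1],loss='soft_l1'); print(r.x,np.degrees(r.x[2]));print(f(r.x).reshape(-1,2).round(1).tolist())
for n,px in [('scene',(400.5,204.8)),('side',(277.8,139.1))]: print(n,onz(n,px,100), proj(n,[[*r.x[:2],100]]))
E
cp /tmp/s.py seatfit.py; python3 seatfit.py
python3 - <<'E'
from h import *
import cv2
im=cv2.imread('pics/a_scene.png');cv2.imwrite('pics/h3.png',cv2.resize(im[130:270,340:480],None,fx=4,fy=4,interpolation=cv2.INTER_CUBIC))
E
```

```text
[5.75261807e+02 1.87633884e+02 2.68638040e-01] 15.391825921514057
[[-0.7, -0.8], [0.7, -0.6], [-1.2, -0.2], [-0.3, 1.7], [-0.2, 0.1], [0.4, 0.1], [-1.9, 2.3], [0.2, 1.0], [0.5, -0.7], [1.1, -0.1], [-0.4, -0.4], [0.8, -0.9]]
scene [571.22240966 184.26248204 100.        ] [[402.31979294 205.68774919]]
side [564.38386923 200.35962014 100.        ] [[281.60152116 140.80729135]]
```

View pics/h3.png

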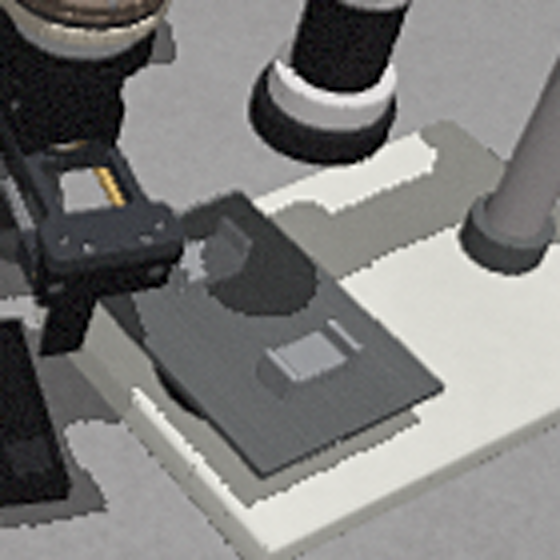

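Run:
```python
from h import *
import pickle
c=pickle.load(open('c1.pkl','rb'))
U=lambda l:np.array(l,float)/2.2+[150,60]
print('paddle narrow end', [onz('wrist',U(p),29,c)[:2].round(1).tolist() for p in [(148,38),(145,53),(140,25)]])
im=cv2.imread('pics/c2.png')
# d1 crop: wall inner top edge (400,0),(750,75) /5+(200,40)
for p in [(400,0),(750,72),(380,-2)]: 
    q=np.array(p)/5+[200,40]; print('wall base',onz('wrist',q,5,c)[:2].round(1), 'top',onz('wrist',q,45,c)[:2].round(1))
b=np.array([624.3,-236.9]);a=np.radians(-30);u=np.array([np.cos(a),np.sin(a)]);v=np.array([-u[1],u[0]])
g=b-62*u
print('grip',g,[ (g+s*v*38+e*10*u).round(1).tolist() for s in(1,-1) for e in (1,-1)])
print(env.state()['joints'])
cv2.imwrite('pics/i1.png',cv2.resize(im[0:200,100:360],None,fx=3,fy=3,interpolation=cv2.INTER_CUBIC))
```

```text
paddle narrow end [[549.4, -213.2], [547.7, -221.4], [545.1, -205.7]]
wall base [ 623.5 -163.5] top [ 623.6 -173.8]
wall base [ 711.3 -180.1] top [ 702.8 -188.7]
wall base [ 618.5 -162.9] top [ 619.1 -173.2]
grip [ 570.60642497 -205.9       ] [[598.3, -178.0], [580.9, -168.0], [560.3, -243.8], [542.9, -233.8]]
[-9.82662733e-02  3.67362111e-01  1.85869267e+00 -1.77378507e-04
  9.16566525e-01  1.56048263e+00]
```

View pics/i1.png

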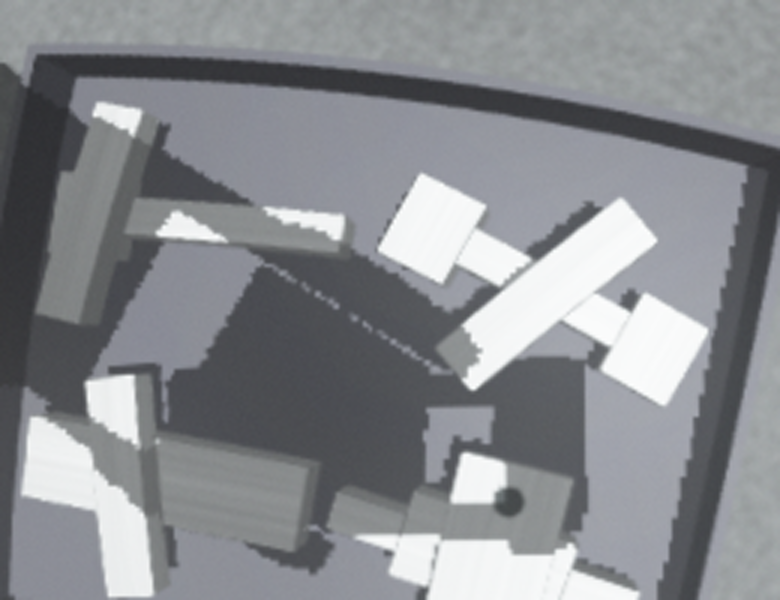

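Call:
{"fn": "drive_tool", "kwargs": {
  "commands": [
    {"dx": 4, "dy": -41, "dz": 0, "yaw": 0},
    {"dx": 4, "dy": -41, "dz": 0, "yaw": 0},
    {"dx": 4, "dy": -41, "dz": 0, "yaw": 0},
    {"dx": 4, "dy": -41, "dz": 0, "yaw": 0},
    {"dx": 0, "dy": -41, "dz": 0, "yaw": 0}
  ]
}}

```text
t: 7.38
eef_pos: [530.1, -191.5, 187.9]
tcp_rot: [-3.141, 0.0, -0.087]
ft_force: [0.3, 0.3, 0.2]
opening: 0.35
```

Call:
{"fn": "drive_tool", "kwargs": {
  "commands": [
    {"dx": 0, "dy": -30, "dz": 0, "yaw": 0},
    {"dx": 0, "dy": 0, "dz": 0, "yaw": 0},
    {"dx": 0, "dy": 0, "dz": 0, "yaw": 0},
    {"dx": 0, "dy": 0, "dz": 0, "yaw": 0}
  ]
}}

```text
t: 7.72
eef_pos: [529.6, -218.9, 187.9]
tcp_rot: [-3.141, 0.001, -0.088]
ft_force: [-0.1, -0.4, 0.4]
opening: 0.347
```

Run:
```python
from h import *
import pickle
c=cam('wrist'); im=env.read_camera('wrist'); s=env.state(); print(s['eef_pos'],s['t'],s['qvel'].round(3))
pickle.dump(c,open('c4.pkl','wb')); cv2.imwrite('pics/j1.png',im[:,:,::-1])
print(proj('wrist',[[624.3,-236.9,29]],c))
cv2.imwrite('pics/j2.png',cv2.resize(im[20:220,180:400,::-1],None,fx=3,fy=3,interpolation=cv2.INTER_CUBIC))
```

```text
[ 529.74739685 -218.35769079  188.06427225] 7.7667 [ 0.015 -0.008  0.    -0.001  0.001 -0.001]
[[291.24659543 100.7418227 ]]
```

View pics/j2.png

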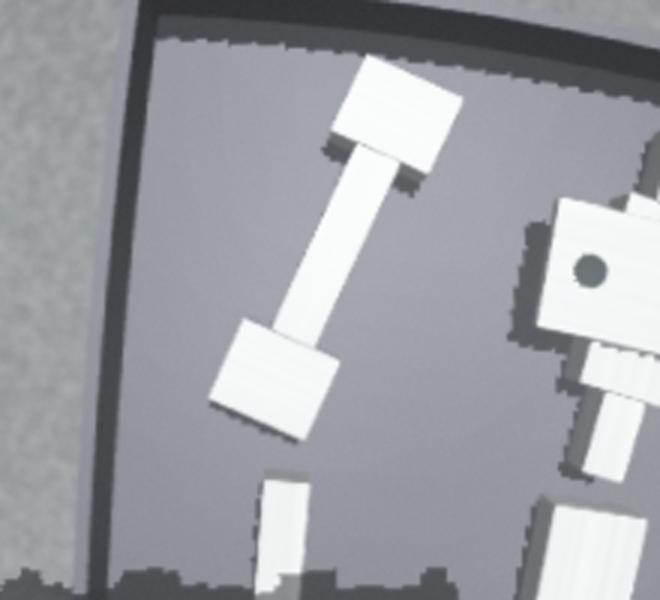

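Run:
```python
from fit import *
import pickle
c=pickle.load(open('c4.pkl','rb'))
U=lambda l:np.array(l,float)/3+[180,20]
m=np.array([(65,18),(65,-18),(35,-18),(35,18),(-35,18),(-35,-18),(-65,-18),(-65,18)],float)
p,r=fit(c,m,U([(370,54),(463,98),(428,175),(332,133),(243,318),(340,360),(304,441),(210,398)]),29,[624,-237,-.5]);print(p,np.degrees(p[2]),r.round(1).tolist())
print('paddle',[onz('wrist',U(q),29,c)[:2].round(1).tolist() for q in [(262,480),(310,482),(257,590)]])
a=p[2];u=np.array([np.cos(a),np.sin(a)]);v=np.array([-u[1],u[0]])
for d in (52,63): print(d,p[:2]-d*u)
g=p[:2]-55*u
print([ (g-s*v-10*u).round(1).tolist() for s in(20,33)])
```

```text
[ 6.23309894e+02 -2.37640854e+02 -5.15917928e-01] -29.559919859110728 [[-0.8, -0.1], [0.7, 0.3], [0.3, 0.1], [-0.5, -0.9], [0.2, -0.2], [0.5, 0.4], [0.2, 0.1], [-0.8, 0.1]]
paddle [[545.8, -205.5], [543.6, -221.9], [506.8, -199.9]]
52 [ 578.07820095 -211.98751133]
63 [ 568.50995826 -206.56084274]
[[556.9, -223.0], [550.5, -234.3]]
```

Call:
{"fn": "drive_tool", "kwargs": {
  "commands": [
    {"dx": 10, "dy": 3, "dz": 0, "yaw": 7.1},
    {"dx": 10, "dy": 3, "dz": 0, "yaw": 7.1},
    {"dx": 10, "dy": 3, "dz": 0, "yaw": 7.1},
    {"dx": 8.8, "dy": 2.8, "dz": 0, "yaw": 7.1},
    {"dx": 0, "dy": 0, "dz": 0, "yaw": 7.1}
  ],
  "grip": 0.48
}}

```text
t: 8.18
eef_pos: [570.1, -205.3, 188.4]
tcp_rot: [3.141, -0.0, 0.541]
ft_force: [-0.6, 0.6, 0.8]
opening: 0.481
```

Call:
{"fn": "drive_tool", "kwargs": {
  "commands": [
    {"dx": 0, "dy": 0, "dz": 0, "yaw": 7.1},
    {"dx": 0, "dy": 0, "dz": 0, "yaw": 7.1},
    {"dx": 0, "dy": 0, "dz": 0, "yaw": 7.1},
    {"dx": 0, "dy": 0, "dz": 0, "yaw": 7.1},
    {"dx": 0, "dy": 0, "dz": 0, "yaw": 7.1}
  ]
}}

```text
t: 8.6
eef_pos: [568.9, -205.7, 188.5]
tcp_rot: [-3.142, -0.0, 1.16]
ft_force: [0.3, -0.3, 0.3]
opening: 0.481
```

Call:
{"fn": "drive_tool", "kwargs": {
  "commands": [
    {"dx": 0, "dy": 0, "dz": 0, "yaw": 7.1},
    {"dx": 0, "dy": 0, "dz": 0, "yaw": 7.1},
    {"dx": 0, "dy": 0, "dz": 0, "yaw": 7.1},
    {"dx": 0, "dy": 0, "dz": -20, "yaw": 7.1},
    {"dx": 0, "dy": 0, "dz": -20, "yaw": 7.1}
  ]
}}

```text
t: 9.02
eef_pos: [569.4, -205.9, 149.0]
tcp_rot: [3.139, 0.002, 1.78]
ft_force: [-0.1, 0.4, -1.3]
opening: 0.482
```

Call:
{"fn": "drive_tool", "kwargs": {
  "commands": [
    {"dx": 0, "dy": 0, "dz": -20, "yaw": 7.1},
    {"dx": 0, "dy": 0, "dz": -20, "yaw": 7.1},
    {"dx": 0, "dy": 0, "dz": -20, "yaw": 7.1},
    {"dx": 0, "dy": 0, "dz": 0, "yaw": 7.1},
    {"dx": 0, "dy": 0, "dz": 0, "yaw": 7.1}
  ]
}}

```text
t: 9.43
eef_pos: [568.3, -205.5, 87.2]
tcp_rot: [-3.141, -0.002, 2.399]
ft_force: [-0.2, -1.1, 0.2]
opening: 0.479
```

Call:
{"fn": "drive_tool", "kwargs": {
  "commands": [
    {"dx": 0, "dy": 0, "dz": 0, "yaw": 6.4},
    {"dx": 0, "dy": 0, "dz": 0, "yaw": 6.9},
    {"dx": 0, "dy": 0, "dz": 0, "yaw": 0},
    {"dx": 0, "dy": 0, "dz": 0, "yaw": 0}
  ]
}}

```text
t: 9.77
eef_pos: [568.8, -206.2, 88.5]
tcp_rot: [3.141, -0.0, 2.621]
ft_force: [-0.2, -0.4, 1.1]
opening: 0.478
```

Call:
{"fn": "drive_tool", "kwargs": {
  "commands": [
    {"dx": 0, "dy": 0, "dz": -30, "yaw": 0},
    {"dx": 0, "dy": 0, "dz": -20, "yaw": 0},
    {"dx": 0, "dy": 0, "dz": 0, "yaw": 0}
  ]
}}

```text
t: 10.02
eef_pos: [567.2, -205.9, 35.3]
tcp_rot: [-3.141, -0.005, 2.62]
ft_force: [-0.6, 0.0, -0.7]
opening: 0.479
```

Run:
```python
from h import *
im=env.read_camera('wrist'); a=cv2.resize(im[180:400,180:400,::-1],(400,400))
im=env.read_camera('side'); b=cv2.resize(im[200:300,220:320,::-1],(400,400))
cv2.imwrite('pics/k1.png',np.hstack([a,b]))
s=env.state();print(s['eef_pos'],s['ft_force'],s['t'],s['opening'])
```

```text
[ 568.65867102 -206.8429387    38.49564537] [-0.20210976  0.13013603  0.62724865] 10.1167 0.4810883427378993
```

View pics/k1.png

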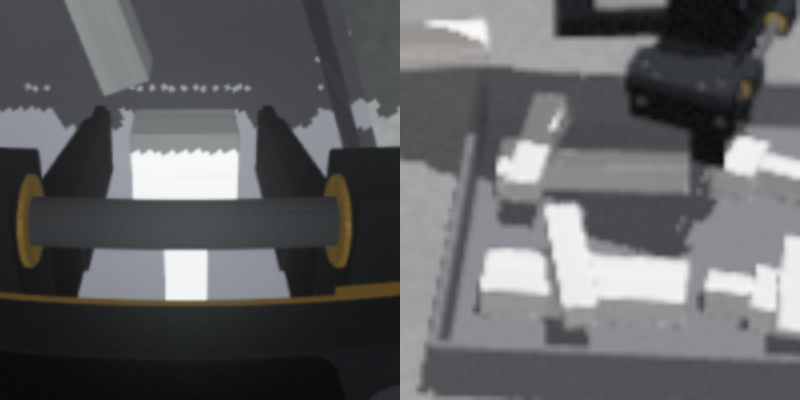

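Call:
{"fn": "drive_tool", "kwargs": {
  "commands": [
    {"dx": 0, "dy": 0, "dz": -15, "yaw": 0},
    {"dx": 0, "dy": 0, "dz": -10, "yaw": 0},
    {"dx": 0, "dy": 0, "dz": -5, "yaw": 0},
    {"dx": 0, "dy": 0, "dz": 0, "yaw": 0}
  ]
}}

```text
t: 10.45
eef_pos: [568.5, -207.1, 8.1]
tcp_rot: [3.142, -0.001, 2.623]
ft_force: [-0.0, -0.1, 0.3]
opening: 0.482
```

Call:
{"fn": "drive_tool", "kwargs": {
  "commands": [
    {"dx": 0, "dy": 0, "dz": 0, "yaw": 0},
    {"dx": 0, "dy": 0, "dz": 0, "yaw": 0},
    {"dx": 0, "dy": 0, "dz": 0, "yaw": 0},
    {"dx": 0, "dy": 0, "dz": 0, "yaw": 0}
  ],
  "grip": 0.0
}}

```text
t: 10.78
eef_pos: [569.0, -207.4, 9.1]
tcp_rot: [3.141, 0.001, 2.623]
ft_force: [-1.5, 0.4, 3.2]
opening: 0.377
```

Call:
{"fn": "drive_tool", "kwargs": {
  "commands": [
    {"dx": 0, "dy": 0, "dz": 5, "yaw": 0},
    {"dx": 0, "dy": 0, "dz": 10, "yaw": 0},
    {"dx": 0, "dy": 0, "dz": 20, "yaw": 0},
    {"dx": 0, "dy": 0, "dz": 20, "yaw": 0},
    {"dx": 0, "dy": 0, "dz": 20, "yaw": 0}
  ]
}}

```text
t: 11.2
eef_pos: [568.4, -207.2, 84.9]
tcp_rot: [3.142, -0.0, 2.623]
ft_force: [0.4, 0.5, -2.5]
opening: 0.379
```

Call:
{"fn": "drive_tool", "kwargs": {
  "commands": [
    {"dx": 0, "dy": 0, "dz": 20, "yaw": 0},
    {"dx": 0, "dy": 0, "dz": 20, "yaw": 0},
    {"dx": 0, "dy": 0, "dz": 0, "yaw": 0}
  ]
}}

```text
t: 11.45
eef_pos: [569.9, -207.8, 127.8]
tcp_rot: [3.141, 0.006, 2.623]
ft_force: [0.5, 0.0, -2.2]
opening: 0.376
```

Run:
```python
from h import *
im=env.read_camera('wrist'); a=cv2.resize(im[180:400,180:400,::-1],(400,400))
im=env.read_camera('side'); b=cv2.resize(im[150:280,220:350,::-1],(400,400))
cv2.imwrite('pics/k2.png',np.hstack([a,b]))
s=env.state();print(s['eef_pos'],s['ft_force'],s['moment'],s['t'],s['opening'])
```

```text
[ 568.63388189 -207.25190019  124.05394498] [-0.16002362 -0.09130013 -2.3298472 ] [0.12469534 0.04452317 0.01224066] 11.55 0.3764281069427686
```

View pics/k2.png

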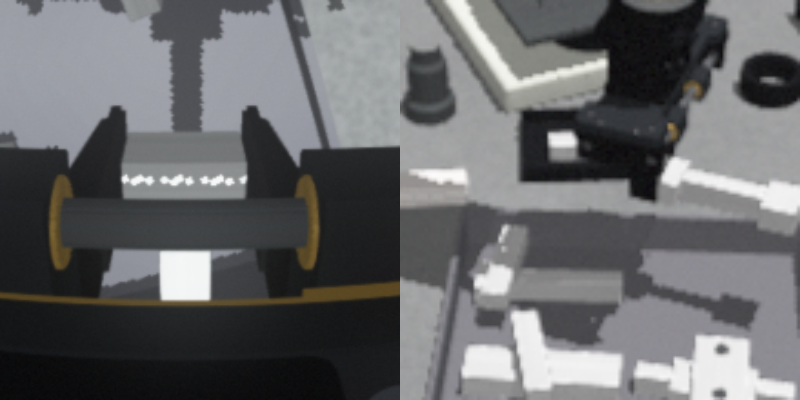

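Call:
{"fn": "drive_tool", "kwargs": {
  "commands": [
    {"dx": -12, "dy": 25, "dz": 13, "yaw": 4},
    {"dx": -14, "dy": 36, "dz": 13, "yaw": 4.5},
    {"dx": -14, "dy": 37, "dz": 0, "yaw": 4.5},
    {"dx": -14, "dy": 37, "dz": 0, "yaw": 4.5},
    {"dx": -14, "dy": 37, "dz": 0, "yaw": 4.5}
  ]
}}

```text
t: 11.97
eef_pos: [499.1, -33.8, 148.4]
tcp_rot: [3.141, -0.002, 3.01]
ft_force: [1.1, 1.4, -2.1]
opening: 0.374
```

Call:
{"fn": "drive_tool", "kwargs": {
  "commands": [
    {"dx": -14, "dy": 37, "dz": 0, "yaw": 4.5},
    {"dx": -14, "dy": 37, "dz": 0, "yaw": 4.5},
    {"dx": -14, "dy": 37, "dz": 0, "yaw": 4.5},
    {"dx": -10, "dy": 37, "dz": 0, "yaw": 4.5},
    {"dx": -8, "dy": 20, "dz": 0, "yaw": 4}
  ]
}}

```text
t: 12.38
eef_pos: [438.7, 135.3, 148.5]
tcp_rot: [3.141, -0.002, -2.887]
ft_force: [0.4, -0.9, -2.7]
opening: 0.371
```

Call:
{"fn": "drive_tool", "kwargs": {
  "commands": [
    {"dx": 0, "dy": 17, "dz": 0, "yaw": 1.2},
    {"dx": 0, "dy": 0, "dz": 0, "yaw": 0},
    {"dx": 0, "dy": 0, "dz": 0, "yaw": 0}
  ]
}}

```text
t: 12.63
eef_pos: [440.1, 150.1, 148.6]
tcp_rot: [3.141, -0.002, -2.87]
ft_force: [0.2, 0.3, -1.6]
opening: 0.374
```

Run:
```python
from h import *
im=env.read_camera('side'); cv2.imwrite('pics/l1.png',cv2.resize(im[30:230,180:380,::-1],None,fx=3,fy=3,interpolation=cv2.INTER_CUBIC))
im=env.read_camera('scene'); cv2.imwrite('pics/l2.png',cv2.resize(im[70:270,290:490,::-1],None,fx=3,fy=3,interpolation=cv2.INTER_CUBIC))
s=env.state();print(s['eef_pos'],s['tcp_rot'],s['ft_force'],s['t'],s['opening'])
```

```text
[440.47658831 149.1021412  148.79775427] [ 3.14150818e+00 -1.31963021e-03 -2.87197947e+00] [ 0.24306571 -0.02197102 -1.91378149] 12.7333 0.3749574442266902
```

View pics/l1.png

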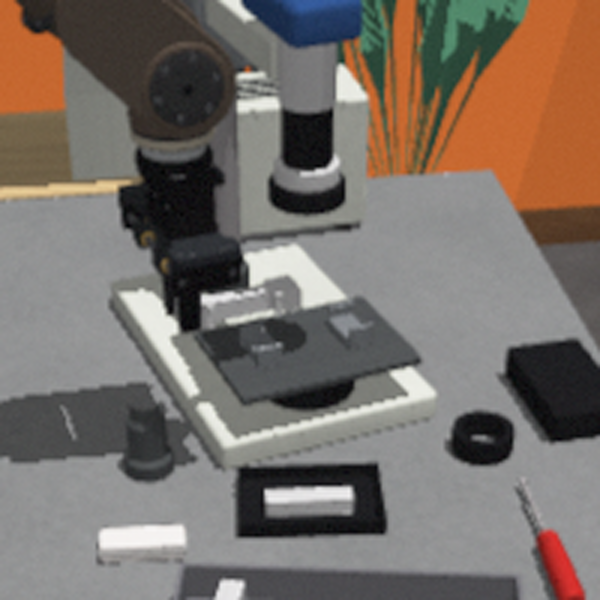

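View pics/l2.png

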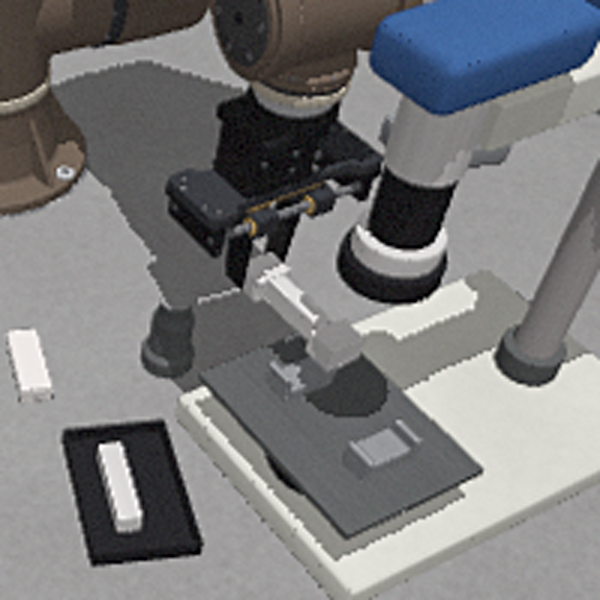

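```bash
cat > bar.py <<'E'
from h import *
dog=np.array([(65,18),(35,18),(35,8),(-35,8),(-35,18),(-65,18),(-65,-18),(-35,-18),(-35,-8),(35,-8),(35,-18),(65,-18)],float)
def barpts(cx,cy,zu,yaw,top,pitch=0,px=-63):
    # pitch: droop of +x end about local x=px
    L=np.c_[dog,np.full(12,24. if top else 0.)]
    x=L[:,0]-px; z=L[:,2]-12; s,c=np.sin(pitch),np.cos(pitch)
    L=np.c_[px+x*c+z*s,L[:,1],12-x*s+z*c]
    a=yaw;return np.c_[cx+L[:,0]*np.cos(a)-L[:,1]*np.sin(a),cy+L[:,0]*np.sin(a)+L[:,1]*np.cos(a),zu+L[:,2]]
def overlay(n,im,box,f,args,col=(0,0,255),**k):
    x0,y0,w,h=box; b=cv2.resize(im[y0:y0+h,x0:x0+w],None,fx=f,fy=f,interpolation=cv2.INTER_CUBIC)
    for top in (1,0):
        q=proj(n,barpts(*args,top,**k)); cv2.polylines(b,[np.round((q-[x0,y0]+.5)*f*4).astype(int)],True,col if top else (0,200,0),1,shift=2)
    return b
E
python3 - <<'E'
from bar import *
T=np.array([440.5,149.1,148.8]);a=np.radians(15.4);ctr=T[:2]+63*np.array([np.cos(a),np.sin(a)])
im=env.read_camera('side')[:,:,::-1]; A=overlay('side',im,(230,100,80,60),8,(*ctr,145,a))[:, :400]
im2=env.read_camera('scene')[:,:,::-1]; B=overlay('scene',im2,(360,140,60,60),8,(*ctr,145,a))[:, :400]
A=overlay('side',im,(235,105,50,60),8,(*ctr,145,a)); B=overlay('scene',im2,(365,140,50,60),8,(*ctr,145,a))
cv2.imwrite('pics/m1.png',np.hstack([A,B]))
E
```

```text
(no output)
```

View pics/m1.png

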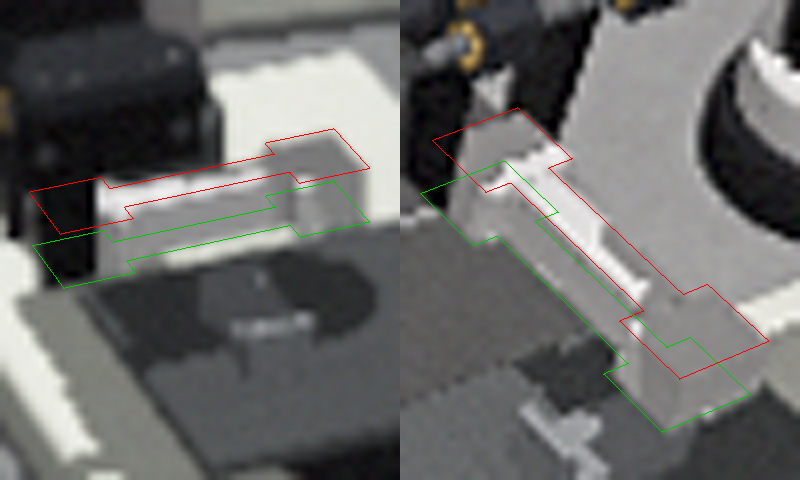

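Call:
{"fn": "drive_tool", "kwargs": {
  "commands": [
    {"dx": -0.3, "dy": 1.2, "dz": -15, "yaw": 0},
    {"dx": 0, "dy": 0, "dz": -10, "yaw": 0},
    {"dx": 10, "dy": 2.8, "dz": 0, "yaw": 0},
    {"dx": 14, "dy": 3.8, "dz": 0, "yaw": 0},
    {"dx": 0, "dy": 0, "dz": 0, "yaw": 0}
  ]
}}

```text
t: 13.25
eef_pos: [467.4, 157.5, 124.8]
tcp_rot: [-3.141, 0.002, -2.872]
ft_force: [-1.1, 0.3, -1.7]
opening: 0.378
```

Call:
{"fn": "drive_tool", "kwargs": {
  "commands": [
    {"dx": 9.6, "dy": 2.7, "dz": 0, "yaw": 0},
    {"dx": 0, "dy": 0, "dz": 0, "yaw": 0},
    {"dx": 0, "dy": 0, "dz": 0, "yaw": 0}
  ]
}}

```text
t: 13.5
eef_pos: [474.2, 160.1, 124.5]
tcp_rot: [3.142, 0.0, -2.871]
ft_force: [-0.2, -0.5, -1.3]
opening: 0.375
```

```bash
cat > scp.py <<'E'
import numpy as np
S=np.array([575.3,187.6]);A=np.radians(15.4)
def toS(p): d=np.array(p)[:2]-S; return np.array([d[0]*np.cos(A)+d[1]*np.sin(A),-d[0]*np.sin(A)+d[1]*np.cos(A)])
E
python3 - <<'E'
from bar import *; from scp import *
im=env.read_camera('side'); a=cv2.resize(im[30:170,220:320,::-1],None,fx=4,fy=4,interpolation=cv2.INTER_CUBIC)
im=env.read_camera('scene'); b=cv2.resize(im[70:210,350:450,::-1],None,fx=4,fy=4,interpolation=cv2.INTER_CUBIC)
cv2.imwrite('pics/n1.png',np.hstack([a,b]))
s=env.state();print(s['eef_pos'],toS(s['eef_pos']),np.degrees(s['tcp_rot'][2])+180,s['ft_force'],s['t'])
E
```

```text
[473.61934875 160.09073713 124.48547331] [-105.33510161    0.48036506] 15.493961102580244 [-0.98163961 -0.33665338 -1.89015001] 13.6
```

View pics/n1.png

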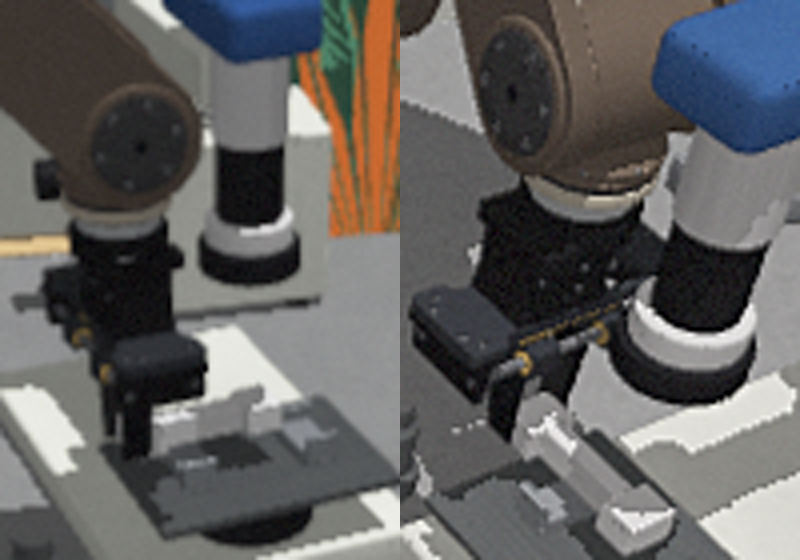

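Run:
```python
from bar import *; from scp import *
im=env.read_camera('side')[:,:,::-1]
x0,y0,f=225,55,9
b=cv2.resize(im[y0:y0+66,x0:x0+84],None,fx=f,fy=f,interpolation=cv2.INTER_CUBIC)
T=np.array(env.state()['eef_pos']); u=np.array([np.cos(A),np.sin(A),0])
def dot(P,col):
    q=proj('side',[P])[0]; q=((q-[x0,y0]+.5)*f).astype(int); cv2.circle(b,tuple(q.tolist()),2,col,-1)
for h in range(80,260,10):
    for d in range(-60,61,10): dot(T+[0,0,h]+d*u,(0,255,0) if h%50 else (0,255,255)) if (h%50==0 or d==0) else None
for z in (260,280,300,330,375):
    for d in (-40,-30,0,30,40): dot(np.array([*S,z])+d*u,(0,0,255))
cv2.imwrite('pics/o1.png',b)
```

```text
(no output)
```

View pics/o1.png

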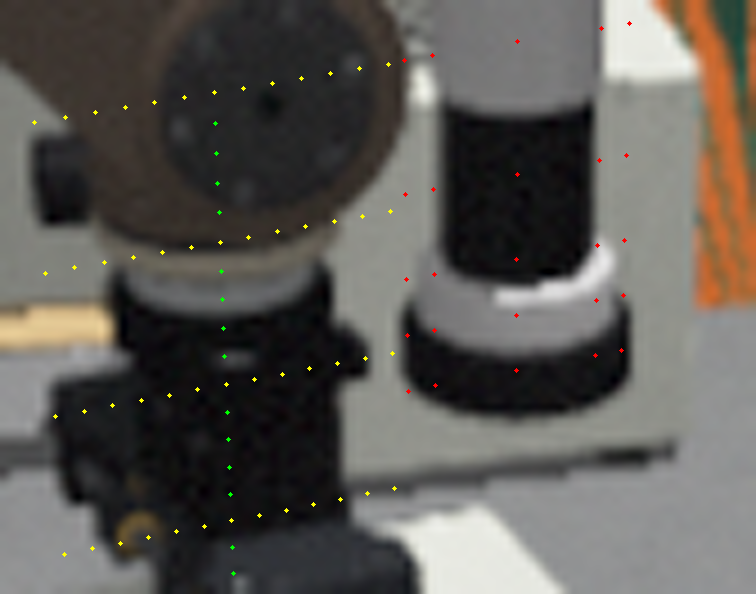

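Call:
{"fn": "drive_tool", "kwargs": {
  "commands": [
    {"dx": -4, "dy": -1.6, "dz": 0, "yaw": 0},
    {"dx": 0, "dy": 0, "dz": -10, "yaw": 0},
    {"dx": 0, "dy": 0, "dz": -7, "yaw": 0},
    {"dx": 0, "dy": 0, "dz": 0, "yaw": 0}
  ]
}}

```text
t: 13.98
eef_pos: [469.1, 158.4, 106.4]
tcp_rot: [3.141, -0.002, -2.871]
ft_force: [-0.0, -0.3, -2.1]
opening: 0.373
```

Run:
```python
from bar import *; from scp import *
im=env.read_camera('side'); a=cv2.resize(im[115:175,240:320,::-1],None,fx=9,fy=9,interpolation=cv2.INTER_CUBIC)
cv2.imwrite('pics/p1.png',a)
s=env.state();print(s['eef_pos'],toS(s['eef_pos']),np.degrees(s['tcp_rot'][2])+180,s['ft_force'],s['t'])
```

```text
[469.40768609 158.50867796 106.92141758] [-1.09815672e+02  7.35418695e-02] 15.499988154628795 [ 0.31105103  0.64094522 -1.698071  ] 14.0333
```

View pics/p1.png

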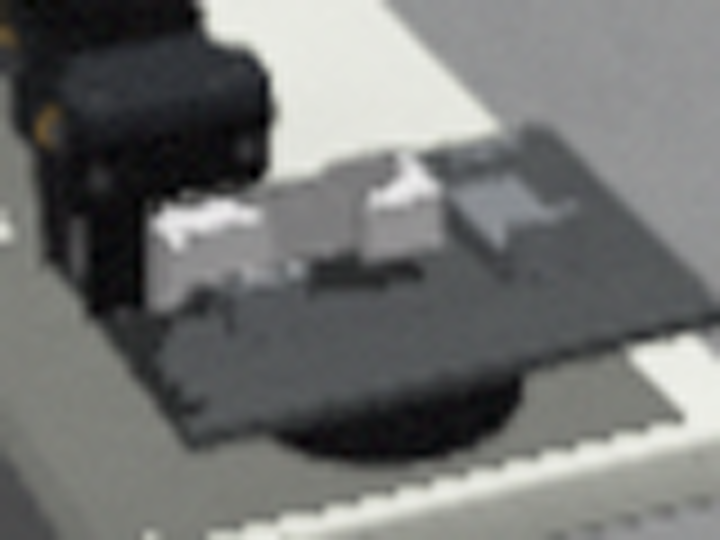

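Call:
{"fn": "drive_tool", "kwargs": {
  "commands": [
    {"dx": 0, "dy": 0, "dz": -1.5, "yaw": 0},
    {"dx": 0, "dy": 0, "dz": -1, "yaw": 0},
    {"dx": 0, "dy": 0, "dz": 0, "yaw": 0}
  ]
}}

```text
t: 14.28
eef_pos: [470.0, 158.6, 105.0]
tcp_rot: [3.142, 0.0, -2.871]
ft_force: [-0.1, 0.3, -2.2]
opening: 0.38
```

Call:
{"fn": "drive_tool", "kwargs": {
  "commands": [
    {"dx": 0, "dy": 0, "dz": -0.8, "yaw": 0},
    {"dx": 0, "dy": 0, "dz": 0, "yaw": 0}
  ]
}}

```text
t: 14.45
eef_pos: [470.1, 158.6, 104.2]
tcp_rot: [3.142, 0.0, -2.871]
ft_force: [-1.0, -0.4, -0.8]
opening: 0.378
```

Call:
{"fn": "drive_tool", "kwargs": {
  "commands": [
    {"dx": 0, "dy": 0, "dz": -0.5, "yaw": 0},
    {"dx": 0, "dy": 0, "dz": 0, "yaw": 0}
  ]
}}

```text
t: 14.62
eef_pos: [470.0, 158.7, 103.9]
tcp_rot: [3.142, 0.0, -2.871]
ft_force: [-2.5, -1.5, 2.6]
opening: 0.376
```

Call:
{"fn": "drive_tool", "kwargs": {
  "commands": [
    {"dx": 0, "dy": 0, "dz": 0, "yaw": 0},
    {"dx": 0, "dy": 0, "dz": 0, "yaw": 0},
    {"dx": 0, "dy": 0, "dz": 0, "yaw": 0}
  ],
  "grip": 0.46
}}

```text
t: 14.87
eef_pos: [470.1, 158.7, 103.7]
tcp_rot: [3.142, 0.0, -2.871]
ft_force: [-0.1, 0.2, 0.5]
opening: 0.454
```

Run:
```python
from bar import *; from scp import *
im=env.read_camera('side'); a=cv2.resize(im[115:175,240:320,::-1],None,fx=9,fy=9,interpolation=cv2.INTER_CUBIC)
cv2.imwrite('pics/p2.png',a)
s=env.state();print(s['eef_pos'],toS(s['eef_pos']),s['ft_force'],s['t'],s['opening'])
```

```text
[470.08529043 158.64872111 103.65380144] [-1.09125207e+02  2.86148482e-02] [ 0.20314204 -0.01501649  0.35986231] 14.9167 0.45459221736226424
```

View pics/p2.png

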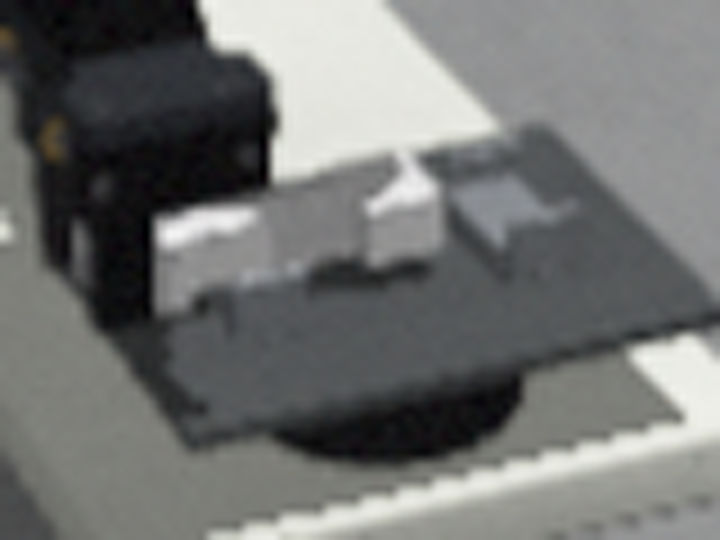

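Call:
{"fn": "drive_tool", "kwargs": {
  "commands": [
    {"dx": 0, "dy": 0, "dz": -6, "yaw": 0},
    {"dx": 0, "dy": 0, "dz": -4, "yaw": 0},
    {"dx": 0, "dy": 0, "dz": -1, "yaw": 0},
    {"dx": 0, "dy": 0, "dz": 0, "yaw": 0}
  ]
}}

```text
t: 15.25
eef_pos: [469.7, 158.6, 92.0]
tcp_rot: [3.141, -0.001, -2.871]
ft_force: [0.1, -0.2, -0.5]
opening: 0.462
```

Call:
{"fn": "drive_tool", "kwargs": {
  "commands": [
    {"dx": 0, "dy": 0, "dz": 0, "yaw": 0},
    {"dx": 0, "dy": 0, "dz": 0, "yaw": 0},
    {"dx": 0, "dy": 0, "dz": 0, "yaw": 0},
    {"dx": 0, "dy": 0, "dz": 0, "yaw": 0}
  ],
  "grip": 0.0
}}

```text
t: 15.58
eef_pos: [470.0, 158.7, 92.7]
tcp_rot: [3.141, 0.0, -2.871]
ft_force: [0.3, 1.3, -1.1]
opening: 0.373
```

Call:
{"fn": "drive_tool", "kwargs": {
  "commands": [
    {"dx": 0, "dy": 0, "dz": 1.5, "yaw": 0},
    {"dx": 0, "dy": 0, "dz": 0.5, "yaw": 0},
    {"dx": 0, "dy": 0, "dz": 0, "yaw": 0}
  ]
}}

```text
t: 15.83
eef_pos: [469.9, 158.6, 94.7]
tcp_rot: [3.142, -0.0, -2.871]
ft_force: [0.1, 0.5, -1.9]
opening: 0.378
```

Run:
```python
from bar import *; from scp import *
im=env.read_camera('side')[:,:,::-1]; a=cv2.resize(im[115:175,240:320],None,fx=9,fy=9,interpolation=cv2.INTER_CUBIC)
cv2.imwrite('pics/q1.png',a)
x0,y0,f=225,55,9
b=cv2.resize(im[y0:y0+66,x0:x0+84],None,fx=f,fy=f,interpolation=cv2.INTER_CUBIC)
cv2.imwrite('pics/q2.png',b)
s=env.state();print(s['eef_pos'],toS(s['eef_pos']),s['ft_force'],s['t'],s['opening'])
```

```text
[469.9140719  158.62767557  94.69285784] [-1.09295867e+02  5.37930661e-02] [-0.08863693  0.2433483  -1.31282574] 15.8833 0.3735926903073363
```

View pics/q1.png

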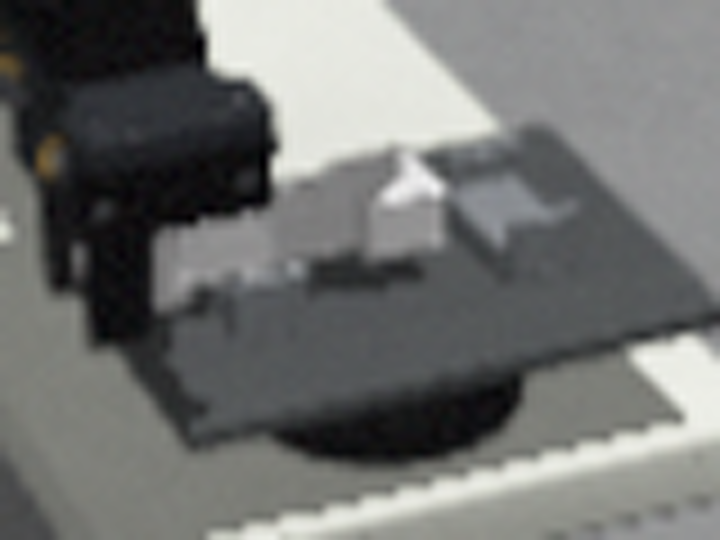

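View pics/q2.png

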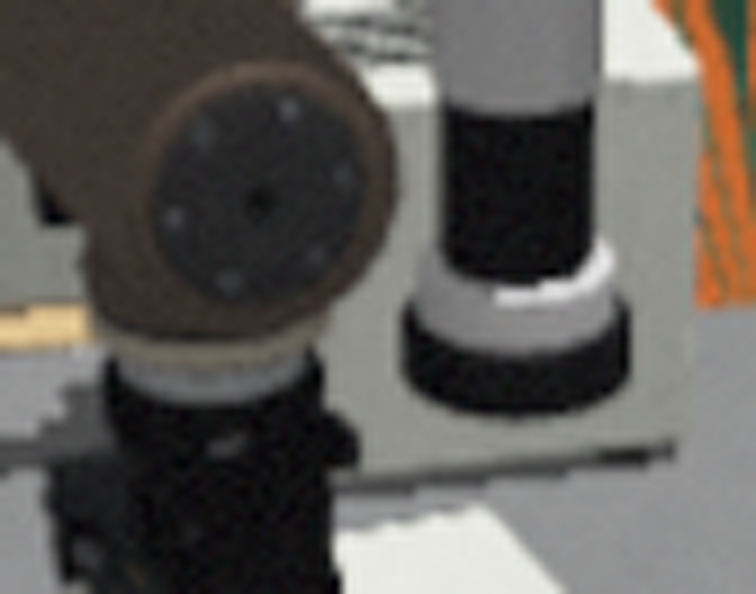

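Call:
{"fn": "drive_tool", "kwargs": {
  "commands": [
    {"dx": 0, "dy": 0, "dz": -1.5, "yaw": 0},
    {"dx": 0, "dy": 0, "dz": -0.8, "yaw": 0},
    {"dx": 0, "dy": 0, "dz": 0, "yaw": 0}
  ]
}}

```text
t: 16.13
eef_pos: [469.9, 158.6, 92.4]
tcp_rot: [3.142, 0.0, -2.871]
ft_force: [-2.2, -0.5, 3.3]
opening: 0.379
```

Call:
{"fn": "drive_tool", "kwargs": {
  "commands": [
    {"dx": 0, "dy": 0, "dz": 0, "yaw": 0},
    {"dx": 0, "dy": 0, "dz": 0, "yaw": 0},
    {"dx": -3.8, "dy": -1, "dz": 0, "yaw": 0},
    {"dx": 0, "dy": 0, "dz": 0, "yaw": 0}
  ],
  "grip": 0.46
}}

```text
t: 16.47
eef_pos: [465.5, 157.5, 92.2]
tcp_rot: [3.141, -0.001, -2.871]
ft_force: [-0.1, -0.2, -0.3]
opening: 0.46
```

Run:
```python
from bar import *; from scp import *
s=env.state();print(s['eef_pos'],toS(s['eef_pos']),s['ft_force'],s['t'],s['opening'])
```

```text
[465.5259561  157.50498278  92.22004402] [-113.82456716    0.13670111] [-0.1353493  -0.16970202 -0.3349256 ] 16.4667 0.4599036490987058
```

Call:
{"fn": "drive_tool", "kwargs": {
  "commands": [
    {"dx": 0.5, "dy": 0, "dz": 0, "yaw": 0},
    {"dx": 0, "dy": 0, "dz": 0, "yaw": 0},
    {"dx": 0, "dy": 0, "dz": 0, "yaw": 0},
    {"dx": 0, "dy": 0, "dz": 0, "yaw": 0}
  ],
  "grip": 0.0
}}

```text
t: 16.8
eef_pos: [466.8, 157.7, 92.3]
tcp_rot: [3.142, 0.0, -2.871]
ft_force: [0.0, 0.6, 0.5]
opening: 0.374
```

Call:
{"fn": "drive_tool", "kwargs": {
  "commands": [
    {"dx": 0, "dy": 0, "dz": 1, "yaw": 0},
    {"dx": 4, "dy": 1.1, "dz": 0, "yaw": 0},
    {"dx": 5, "dy": 1.4, "dz": 0, "yaw": 0},
    {"dx": 4, "dy": 1.1, "dz": 0, "yaw": 0},
    {"dx": 0, "dy": 0, "dz": 0, "yaw": 0}
  ]
}}

```text
t: 17.22
eef_pos: [480.7, 161.5, 93.2]
tcp_rot: [3.142, 0.001, -2.871]
ft_force: [-0.2, -0.2, -1.9]
opening: 0.376
```

Run:
```python
from bar import *; from scp import *
im=env.read_camera('side')[:,:,::-1]
x0,y0,f=235,75,6
b=cv2.resize(im[y0:y0+98,x0:x0+90],None,fx=f,fy=f,interpolation=cv2.INTER_CUBIC)
cv2.imwrite('pics/r1.png',b)
s=env.state();print(s['eef_pos'],toS(s['eef_pos']),s['ft_force'],s['t'],s['opening'])
```

```text
[480.08225166 161.35037405  93.1489111 ] [-9.87697423e+01 -2.14881758e-02] [ 0.70382277 -0.0979167  -2.85897676] 17.2667 0.37670059819521196
```

View pics/r1.png

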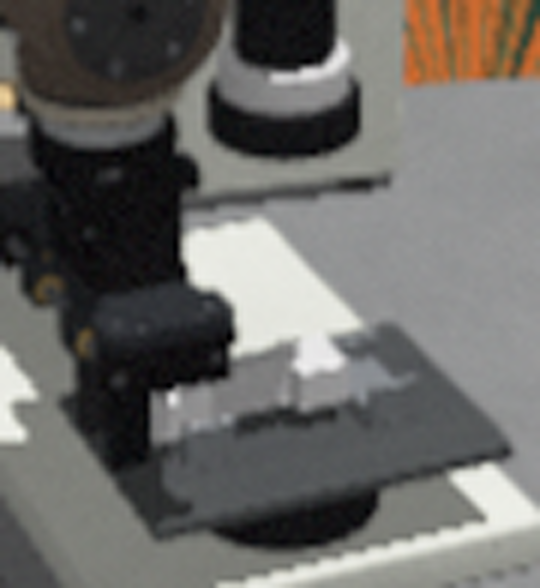

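Call:
{"fn": "drive_tool", "kwargs": {
  "commands": [
    {"dx": 3.9, "dy": 1.1, "dz": 0, "yaw": 0},
    {"dx": 3.8, "dy": 1, "dz": 0, "yaw": 0},
    {"dx": 0, "dy": 0, "dz": 0, "yaw": 0},
    {"dx": 0, "dy": 0, "dz": 0, "yaw": 0}
  ]
}}

```text
t: 17.6
eef_pos: [487.5, 163.4, 93.3]
tcp_rot: [3.141, -0.0, -2.871]
ft_force: [0.1, -0.2, -2.1]
opening: 0.376
```

Run:
```python
from bar import *; from scp import *
im=env.read_camera('side')[:,:,::-1]
s=env.state();T=s['eef_pos'];print(T,toS(T),s['ft_force'],s['t'],s['opening'])
u=np.array([np.cos(A),np.sin(A)]); ctr=T[:2]+66.3*u
a=overlay('side',im,(255,115,60,60),9,(*ctr,101,A)); a0=cv2.resize(im[75:135,235:295],None,fx=4.2,fy=9)
im2=env.read_camera('scene')[:,:,::-1]; c=cv2.resize(im2[165:225,370:430],(260,540),interpolation=cv2.INTER_CUBIC)
cv2.imwrite('pics/r2.png',np.hstack([a,cv2.resize(a0,(260,540))]))
cv2.imwrite('pics/r3.png',overlay('scene',im2,(370,165,60,60),9,(*ctr,101,A)))
```

```text
[487.31058805 163.32972919  93.26615414] [-9.12753066e+01 -3.27299343e-02] [ 0.03755015  0.25817089 -1.94467563] 17.65 0.376684652982536
```

View pics/r2.png

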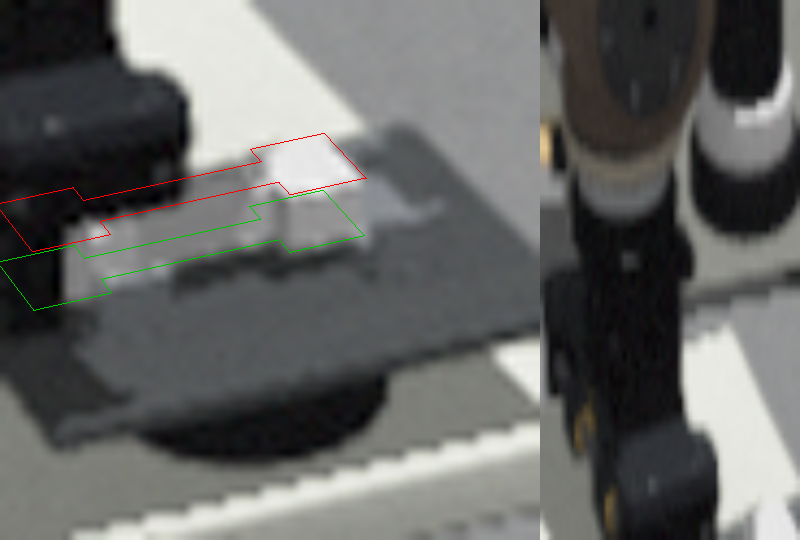

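View pics/r3.png

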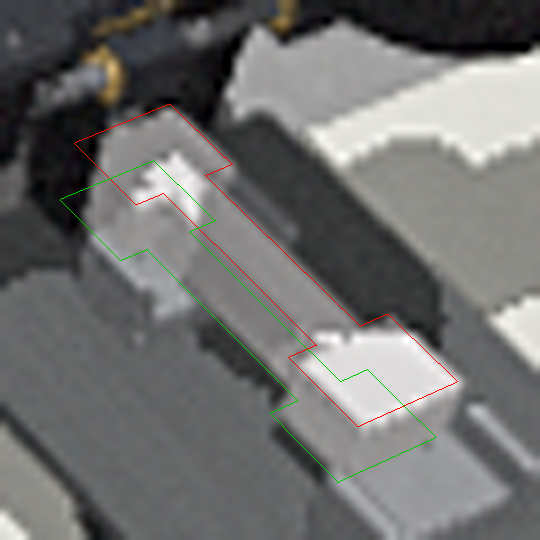

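Call:
{"fn": "drive_tool", "kwargs": {
  "commands": [
    {"dx": 1.4, "dy": 0.4, "dz": 0, "yaw": 0},
    {"dx": 0, "dy": 0, "dz": -0.7, "yaw": 0},
    {"dx": 0, "dy": 0, "dz": -0.5, "yaw": 0},
    {"dx": 0, "dy": 0, "dz": 0, "yaw": 0}
  ]
}}

```text
t: 18.03
eef_pos: [488.9, 163.8, 92.4]
tcp_rot: [3.142, 0.001, -2.871]
ft_force: [0.0, 0.2, 1.0]
opening: 0.376
```

Call:
{"fn": "drive_tool", "kwargs": {
  "commands": [
    {"dx": 0, "dy": 0, "dz": 0, "yaw": 0},
    {"dx": 0, "dy": 0, "dz": 0, "yaw": 0},
    {"dx": 0, "dy": 0, "dz": 0, "yaw": 0}
  ],
  "grip": 0.46
}}

```text
t: 18.28
eef_pos: [488.8, 163.7, 92.1]
tcp_rot: [3.142, 0.0, -2.871]
ft_force: [0.4, -0.2, -0.3]
opening: 0.456
```

Run:
```python
from bar import *; from scp import *
im=env.read_camera('side')[:,:,::-1]
s=env.state();T=s['eef_pos'];print(T,toS(T),s['ft_force'],s['t'],s['opening'])
u=np.array([np.cos(A),np.sin(A)]); ctr=T[:2]+66.3*u
a=overlay('side',im,(255,115,60,60),9,(*ctr,100,A))
im2=env.read_camera('scene')[:,:,::-1]
cv2.imwrite('pics/t1.png',cv2.resize(np.hstack([a,overlay('scene',im2,(370,165,60,60),9,(*ctr,100,A))]),(800,400)))
```

```text
[488.75984086 163.73642698  92.10769656] [-8.97700875e+01 -2.54924057e-02] [ 0.27572509  0.12029718 -0.07157918] 18.3333 0.4566924089507837
```

View pics/t1.png

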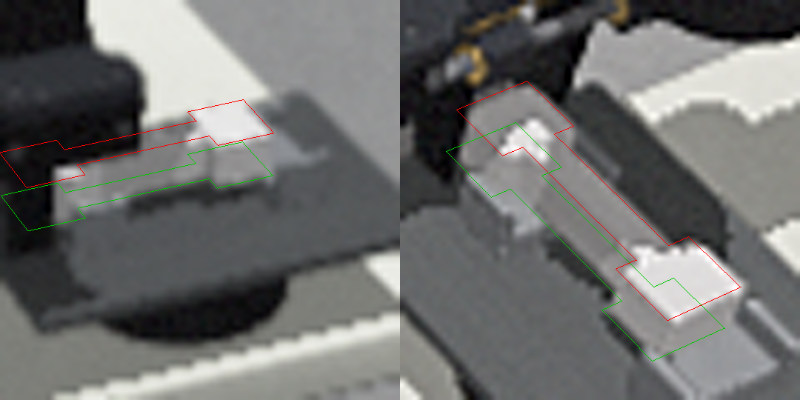

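Call:
{"fn": "drive_tool", "kwargs": {
  "commands": [
    {"dx": -10, "dy": -2.8, "dz": 0, "yaw": 0},
    {"dx": -15, "dy": -4, "dz": 0, "yaw": 0},
    {"dx": -14, "dy": -4, "dz": 10, "yaw": -3},
    {"dx": -14, "dy": -3.8, "dz": 10, "yaw": -7.1},
    {"dx": 0, "dy": 0, "dz": 0, "yaw": -7.1}
  ]
}}

```text
t: 18.8
eef_pos: [433.0, 148.6, 113.2]
tcp_rot: [-3.142, -0.001, 3.106]
ft_force: [-0.3, 0.5, -0.0]
opening: 0.462
```

Call:
{"fn": "drive_tool", "kwargs": {
  "commands": [
    {"dx": 0, "dy": 0, "dz": 0, "yaw": -7.1},
    {"dx": 0, "dy": 0, "dz": 0, "yaw": -7.1},
    {"dx": 0, "dy": 0, "dz": 0, "yaw": -7.1},
    {"dx": 0, "dy": 0, "dz": 0, "yaw": -7.1},
    {"dx": 0, "dy": 0, "dz": 0, "yaw": -7.1}
  ],
  "grip": 0.6
}}

```text
t: 19.22
eef_pos: [434.9, 149.0, 112.1]
tcp_rot: [-3.141, -0.0, 2.486]
ft_force: [0.5, -0.3, 0.8]
opening: 0.6
```

Call:
{"fn": "drive_tool", "kwargs": {
  "commands": [
    {"dx": 0, "dy": 0, "dz": 0, "yaw": -7.1},
    {"dx": 0, "dy": 0, "dz": 0, "yaw": -7.1},
    {"dx": 0, "dy": 0, "dz": 0, "yaw": -7.1},
    {"dx": 0, "dy": 0, "dz": 0, "yaw": -7.1},
    {"dx": 0, "dy": 0, "dz": 0, "yaw": -7.1}
  ]
}}

```text
t: 19.63
eef_pos: [434.9, 148.9, 112.1]
tcp_rot: [-3.141, -0.0, 1.867]
ft_force: [-0.1, -0.4, 0.8]
opening: 0.599
```

Call:
{"fn": "drive_tool", "kwargs": {
  "commands": [
    {"dx": 0, "dy": 0, "dz": 0, "yaw": -1.8},
    {"dx": 0, "dy": 0, "dz": 0, "yaw": 0},
    {"dx": 0, "dy": 0, "dz": 0, "yaw": 0}
  ]
}}

```text
t: 19.88
eef_pos: [435.2, 149.0, 112.1]
tcp_rot: [-3.141, 0.0, 1.843]
ft_force: [0.0, -1.0, 0.6]
opening: 0.599
```

Run:
```python
from bar import *; from scp import *
import pickle
c=cam('wrist');im=env.read_camera('wrist')[:,:,::-1];cv2.imwrite('pics/u1.png',im);pickle.dump(c,open('c5.pkl','wb'))
s=env.state();T=s['eef_pos'];print(T,toS(T),np.degrees(s['tcp_rot'][2]),s['ft_force'],s['t'],s['opening'])
```

```text
[435.3441624  149.04062569 112.13445032] [-1.45170458e+02 -8.78670920e-03] 105.60015094328894 [-0.58260713 -0.5734333  -1.21659975] 19.9333 0.5993242243734291
```

View pics/u1.png

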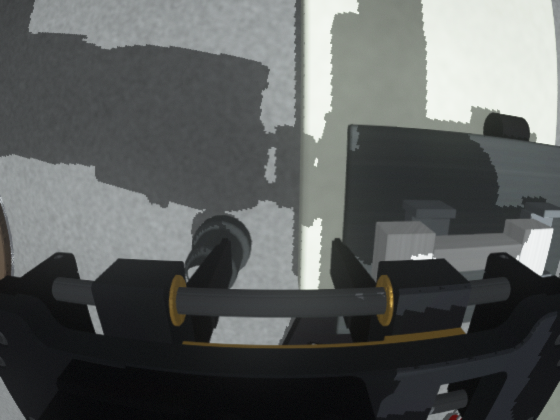

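Call:
{"fn": "drive_tool", "kwargs": {
  "commands": [
    {"dx": 6, "dy": 1.7, "dz": 0, "yaw": 0},
    {"dx": 5.6, "dy": 1.5, "dz": 0, "yaw": 0},
    {"dx": 0, "dy": 0, "dz": -6, "yaw": 0},
    {"dx": 0, "dy": 0, "dz": -6, "yaw": 0},
    {"dx": 0, "dy": 0, "dz": 0, "yaw": 0}
  ]
}}

```text
t: 20.35
eef_pos: [446.7, 152.2, 98.8]
tcp_rot: [-3.14, -0.0, 1.841]
ft_force: [-0.2, -0.1, -0.2]
opening: 0.598
```

Call:
{"fn": "drive_tool", "kwargs": {
  "commands": [
    {"dx": 0, "dy": 0, "dz": 0, "yaw": 0}
  ]
}}

```text
t: 20.43
eef_pos: [446.9, 152.3, 99.5]
tcp_rot: [-3.14, -0.0, 1.842]
ft_force: [-0.5, 0.4, 0.8]
opening: 0.602
```

Run:
```python
from bar import *; from scp import *
import pickle
c=cam('wrist');im=env.read_camera('wrist')[:,:,::-1];cv2.imwrite('pics/u2.png',im);pickle.dump(c,open('c6.pkl','wb'))
s=env.state();T=s['eef_pos'];print(T,toS(T),np.degrees(s['tcp_rot'][2]),s['ft_force'],s['t'],s['opening'])
cv2.imwrite('pics/u3.png',cv2.resize(im[160:310,300:560],None,fx=3,fy=3,interpolation=cv2.INTER_CUBIC))
```

```text
[447.10574534 152.27614995  99.78343677] [-1.32971956e+02 -1.27929400e-02] 105.50841947507132 [-0.18940912 -0.88664606  0.77996707] 20.4833 0.6003218938691082
```

View pics/u3.png

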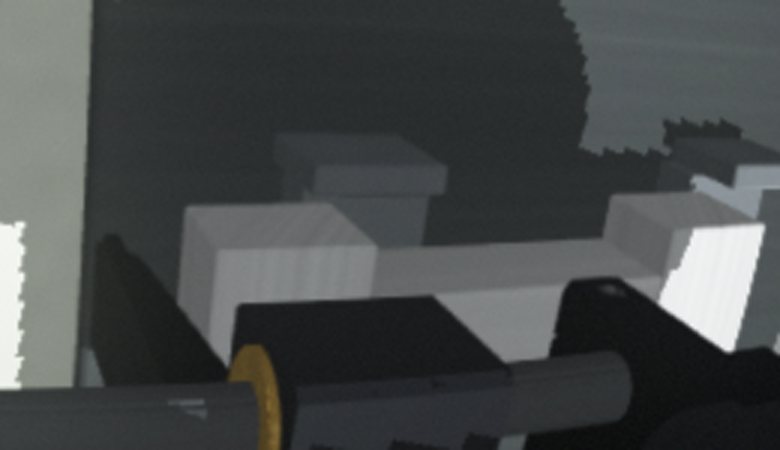

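```bash
cat > rel.py <<'E'
from fit import *; from scp import *
def two(c,bar,nest,U):
    m=np.array([b[0] for b in bar],float);p,r=fit(c,m,U([b[1] for b in bar]),124,[552,181,.27])
    print('bar',p.round(2),np.degrees(p[2]).round(2),'scope',toS(p).round(2),'res',r.round(1).tolist())
    M=np.array([b[0] for b in nest],float);P=U([b[1] for b in nest])
    def f(q): a=q[2];return (proj('wrist',np.c_[q[0]+M[:,0]*np.cos(a)-M[:,1]*np.sin(a),q[1]+M[:,0]*np.sin(a)+M[:,1]*np.cos(a),100+M[:,2]],c)-P).ravel()
    r=least_squares(f,[575,187,.27],x_scale=[10,10,.1],loss='soft_l1');q=r.x;print('nest',q.round(2),np.degrees(q[2]).round(2),'res',f(q).reshape(-1,2).round(1).tolist())
    return p,q
E
python3 - <<'E'
from rel import *
import pickle
c=pickle.load(open('c6.pkl','rb'))
U=lambda l:np.array(l,float)/3+[300,160]
two(c,[((-65,18),(185,205)),((-35,18),(330,203)),((-35,-18),(378,245)),((-65,-18),(218,250)),((35,18),(612,195)),((35,-18),(690,233)),((65,-18),(765,225)),((65,18),(728,193))],
 [((-68,23,12),(315,165)),((-40,23,12),(445,165)),((40,23,12),(736,166))],U)
E
```

```text
bar [5.4395e+02 2.0241e+02 4.9000e-01] 27.87 scope [-26.29  22.6 ] res [[1.0, 0.2], [9.1, -12.2], [-3.2, 36.1], [-2.0, 47.9], [19.6, -35.8], [-8.1, 9.1], [-0.9, -0.1], [13.9, -44.1]]
nest [5.7412e+02 1.9341e+02 2.6000e-01] 15.0 res [[-0.4, -0.1], [0.9, 0.1], [-0.4, -0.1]]
```

```bash
cat > rel.py <<'E'
from fit import *; from scp import *
def f3(c,obs,U,x0=(552,181,.27)):
    M=np.array([b[0] for b in obs],float);P=U([b[1] for b in obs])
    def f(q): a=q[2];return (proj('wrist',np.c_[q[0]+M[:,0]*np.cos(a)-M[:,1]*np.sin(a),q[1]+M[:,0]*np.sin(a)+M[:,1]*np.cos(a),M[:,2]],c)-P).ravel()
    r=least_squares(f,x0,x_scale=[10,10,.1],loss='soft_l1');q=r.x;print(q.round(2),np.degrees(q[2]).round(2),'scope',toS(q).round(2),'res',f(q).reshape(-1,2).round(1).tolist());return q
E
python3 - <<'E'
from rel import *
import pickle
c=pickle.load(open('c6.pkl','rb'))
U=lambda l:np.array(l,float)/3+[300,160]
f3(c,[((-65,18,100),(185,205)),((-35,18,100),(330,203)),((-35,18,124),(378,245)),((-65,18,124),(218,250)),((35,18,100),(612,195)),((35,18,124),(690,233)),((65,18,124),(765,225))],U)
f3(c,[((-68,23,112),(315,195)),((-40,23,112),(445,190)),((40,23,112),(736,187))],U)
E
```

```text
[5.5332e+02 1.8207e+02 2.7000e-01] 15.71 scope [-22.66   0.5 ] res [[-0.0, -0.2], [0.5, -0.3], [0.9, 0.3], [0.1, 0.3], [-1.3, -0.1], [-5.5, -0.5], [0.1, 0.2]]
[5.7635e+02 1.8888e+02 2.7000e-01] 15.39 scope [1.35 0.96] res [[-0.2, -0.4], [0.8, 0.7], [-1.0, -0.3]]
```

Call:
{"fn": "drive_tool", "kwargs": {
  "commands": [
    {"dx": 4.8, "dy": 1.3, "dz": 0, "yaw": 0},
    {"dx": 4.8, "dy": 1.3, "dz": 0, "yaw": 0},
    {"dx": 4.8, "dy": 1.3, "dz": 0, "yaw": 0},
    {"dx": 4.8, "dy": 1.4, "dz": 0, "yaw": 0},
    {"dx": 0, "dy": 0, "dz": 0, "yaw": 0}
  ]
}}

```text
t: 20.9
eef_pos: [467.7, 157.9, 100.2]
tcp_rot: [3.141, 0.0, 1.841]
ft_force: [-0.5, 0.4, 0.2]
opening: 0.596
```

Call:
{"fn": "drive_tool", "kwargs": {
  "commands": [
    {"dx": 0, "dy": 0, "dz": 0, "yaw": 0},
    {"dx": 0, "dy": 0, "dz": 0, "yaw": 0}
  ]
}}

```text
t: 21.07
eef_pos: [466.6, 157.6, 100.1]
tcp_rot: [3.141, 0.0, 1.841]
ft_force: [0.4, 0.2, -0.4]
opening: 0.597
```

Run:
```python
from bar import *; from scp import *
import pickle
c=cam('wrist');im=env.read_camera('wrist')[:,:,::-1];cv2.imwrite('pics/v2.png',im);pickle.dump(c,open('c7.pkl','wb'))
s=env.state();T=s['eef_pos'];print(T,toS(T),np.degrees(s['tcp_rot'][2]),s['ft_force'],s['t'],s['opening'])
cv2.imwrite('pics/v3.png',cv2.resize(im[160:310,300:560],None,fx=3,fy=3,interpolation=cv2.INTER_CUBIC))
```

```text
[466.58181597 157.63192584 100.12672177] [-1.12772907e+02 -2.13037180e-02] 105.5012795412671 [0.17426132 0.55250539 0.10562747] 21.1167 0.6001114935530562
```

View pics/v3.png

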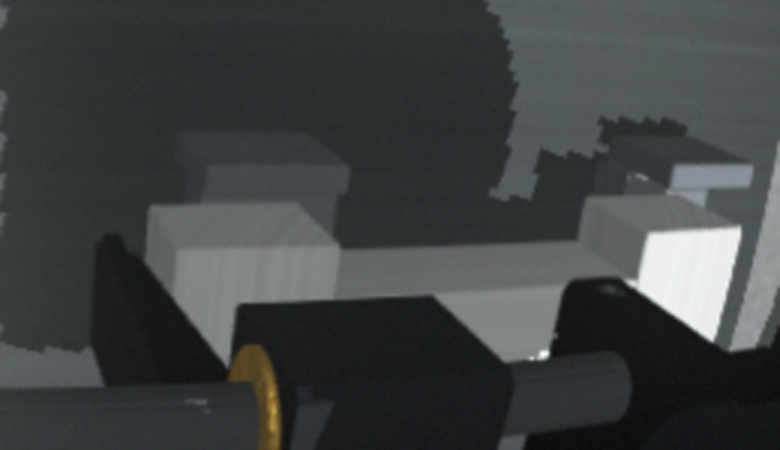

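Run:
```python
from rel import *
import pickle
c=pickle.load(open('c7.pkl','rb'))
U=lambda l:np.array(l,float)/3+[300,160]
f3(c,[((-65,18,100),(148,207)),((-35,18,100),(297,203)),((-35,18,124),(340,245)),((-65,18,124),(177,249)),((35,18,100),(587,197)),((35,18,124),(645,233)),((65,18,124),(741,225)),((65,18,100),(710,195))],U)
f3(c,[((-68,23,112),(205,195)),((-40,23,112),(347,190)),((40,23,112),(670,188)),((68,23,112),(752,185))],U)
```

```text
[5.6630e+02 1.8531e+02 2.7000e-01] 15.57 scope [-9.29  0.18] res [[-0.0, -0.9], [0.0, -0.3], [1.0, 0.5], [-0.1, 0.6], [-1.6, -0.4], [0.6, 0.1], [0.4, 0.8], [-11.2, -0.7]]
[5.7611e+02 1.8870e+02 2.7000e-01] 15.33 scope [1.07 0.85] res [[-0.1, -0.4], [0.8, 0.8], [-0.3, -0.3], [-0.5, -0.0]]
```

Call:
{"fn": "drive_tool", "kwargs": {
  "commands": [
    {"dx": 2.5, "dy": 0.7, "dz": 0, "yaw": 0},
    {"dx": 2.5, "dy": 0.7, "dz": 0, "yaw": 0},
    {"dx": 2, "dy": 0.5, "dz": 0, "yaw": 0},
    {"dx": 1.2, "dy": 0.3, "dz": 0, "yaw": 0},
    {"dx": 0.5, "dy": 0.2, "dz": 0, "yaw": 0}
  ]
}}

```text
t: 21.53
eef_pos: [475.3, 160.1, 100.1]
tcp_rot: [-3.141, -0.0, 1.841]
ft_force: [-0.6, -0.1, -0.1]
opening: 0.598
```

Call:
{"fn": "drive_tool", "kwargs": {
  "commands": [
    {"dx": 0, "dy": 0, "dz": 0, "yaw": 0},
    {"dx": 0, "dy": 0, "dz": 0, "yaw": 0}
  ]
}}

```text
t: 21.7
eef_pos: [475.3, 160.0, 100.1]
tcp_rot: [3.141, 0.0, 1.841]
ft_force: [-0.1, -1.1, 0.4]
opening: 0.603
```

Run:
```python
from bar import *; from scp import *
import pickle
c=cam('wrist');im=env.read_camera('wrist')[:,:,::-1];cv2.imwrite('pics/w2.png',im);pickle.dump(c,open('c8.pkl','wb'))
s=env.state();T=s['eef_pos'];print(T,toS(T),np.degrees(s['tcp_rot'][2]),s['ft_force'],s['t'],s['opening'])
cv2.imwrite('pics/w3.png',cv2.resize(im[160:310,300:560],None,fx=3,fy=3,interpolation=cv2.INTER_CUBIC))
im=env.read_camera('side')[:,:,::-1];cv2.imwrite('pics/w4.png',cv2.resize(im[40:170,220:340],None,fx=4.5,fy=4.5,interpolation=cv2.INTER_CUBIC))
```

```text
[475.34751348 160.03663977 100.14031251] [-1.03683352e+02 -3.07146705e-02] 105.4987532923812 [-0.07619363 -0.91991042  0.09096918] 21.75 0.5981996491914383
```

View pics/w3.png

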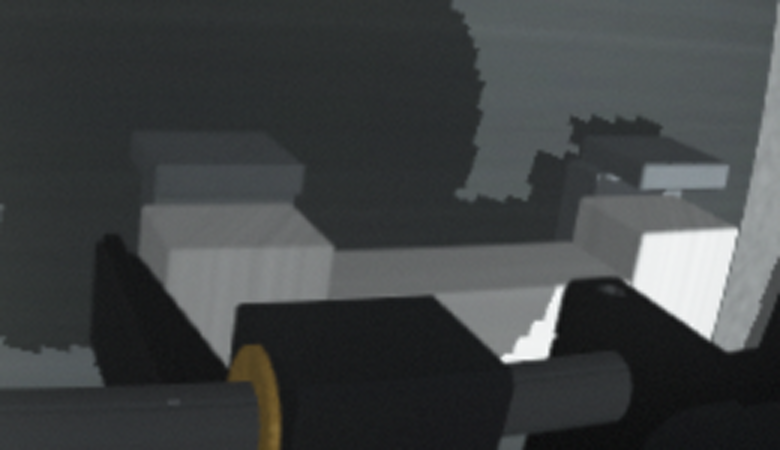

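View pics/w4.png

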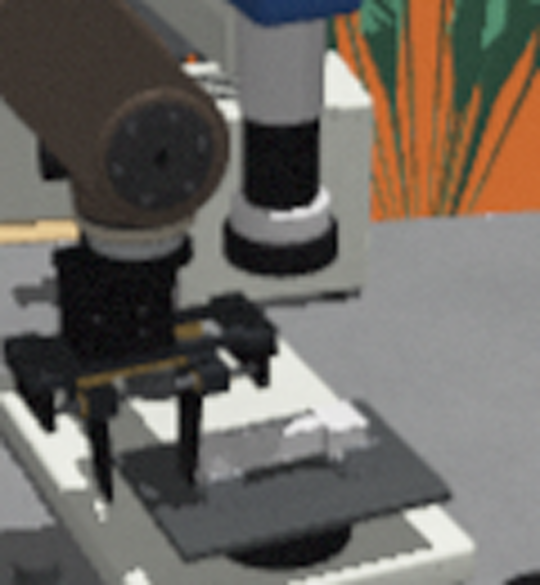

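Run:
```python
from rel import *
import pickle
c=pickle.load(open('c8.pkl','rb'))
U=lambda l:np.array(l,float)/3+[300,160]
f3(c,[((-65,18,100),(142,207)),((-35,18,100),(293,203)),((-35,18,124),(334,245)),((-65,18,124),(169,249)),((35,18,100),(583,197)),((35,18,124),(641,233)),((65,18,124),(738,229))],U)
f3(c,[((-68,23,112),(155,196)),((-40,23,112),(302,192)),((40,23,112),(641,188)),((68,23,112),(727,187))],U)
```

```text
[5.7381e+02 1.8731e+02 2.7000e-01] 15.44 scope [-1.52  0.11] res [[-0.1, -1.1], [-0.6, -0.3], [0.9, 0.6], [0.1, 0.5], [-1.8, -0.2], [0.4, 0.3], [0.2, -0.2]]
[5.7616e+02 1.8857e+02 2.7000e-01] 15.35 scope [1.09 0.71] res [[-0.1, -0.4], [0.7, 0.6], [-0.5, 0.0], [-0.5, -0.3]]
```

Call:
{"fn": "drive_tool", "kwargs": {
  "commands": [
    {"dx": 1, "dy": 0.3, "dz": 0, "yaw": 0},
    {"dx": 0.9, "dy": 0.2, "dz": 0, "yaw": 0},
    {"dx": 0.5, "dy": 0.1, "dz": 0, "yaw": 0},
    {"dx": 0, "dy": 0, "dz": 0, "yaw": 0},
    {"dx": 0, "dy": 0, "dz": 0, "yaw": 0}
  ]
}}

```text
t: 22.22
eef_pos: [477.7, 160.7, 100.1]
tcp_rot: [3.141, 0.0, 1.841]
ft_force: [-1.0, -0.1, 0.4]
opening: 0.598
```

Run:
```python
from bar import *; from scp import *
import pickle
c=cam('wrist');im=env.read_camera('wrist')[:,:,::-1];cv2.imwrite('pics/x2.png',im);pickle.dump(c,open('c9.pkl','wb'))
s=env.state();T=s['eef_pos'];print(T,toS(T),s['ft_force'],s['t'],s['opening'])
cv2.imwrite('pics/x3.png',cv2.resize(im[160:310,300:560],None,fx=3,fy=3,interpolation=cv2.INTER_CUBIC))
```

```text
[477.73530539 160.64773152 100.12954666] [-1.01219013e+02 -7.56566678e-02] [-1.31207485 -0.58128736  0.25619231] 22.2667 0.5986641974076249
```

View pics/x3.png

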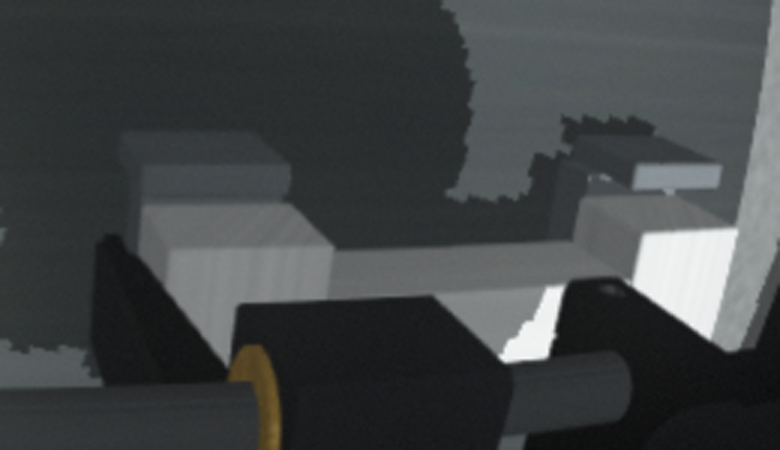

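Run:
```python
from rel import *
import pickle
c=pickle.load(open('c9.pkl','rb'))
U=lambda l:np.array(l,float)/3+[300,160]
f3(c,[((-65,18,100),(142,207)),((-35,18,100),(293,203)),((-35,18,124),(334,245)),((-65,18,124),(169,249)),((35,18,100),(582,197)),((35,18,124),(641,233)),((65,18,124),(737,229))],U)
f3(c,[((-68,23,112),(141,196)),((-40,23,112),(290,192)),((40,23,112),(634,188)),((68,23,112),(720,187))],U)
```

```text
[5.7618e+02 1.8790e+02 2.7000e-01] 15.43 scope [0.93 0.05] res [[-0.2, -1.1], [-0.6, -0.3], [0.8, 0.6], [0.1, 0.5], [-1.5, -0.1], [0.4, 0.4], [0.5, -0.2]]
[5.7623e+02 1.8858e+02 2.7000e-01] 15.37 scope [1.15 0.69] res [[0.1, -0.4], [0.6, 0.6], [-0.8, 0.0], [-0.4, -0.3]]
```

Call:
{"fn": "drive_tool", "kwargs": {
  "commands": [
    {"dx": -8, "dy": -2.2, "dz": 0, "yaw": 0},
    {"dx": -12, "dy": -3.3, "dz": 4, "yaw": 0},
    {"dx": -12, "dy": -3.3, "dz": 15, "yaw": 0},
    {"dx": -15, "dy": -10, "dz": 25, "yaw": 0},
    {"dx": -10, "dy": -25, "dz": 30, "yaw": 0}
  ]
}}

```text
t: 22.68
eef_pos: [418.5, 117.5, 173.8]
tcp_rot: [-3.139, -0.001, 1.843]
ft_force: [1.1, -0.1, 1.2]
opening: 0.601
```

Call:
{"fn": "drive_tool", "kwargs": {
  "commands": [
    {"dx": 0, "dy": -38, "dz": 15, "yaw": 0},
    {"dx": 10, "dy": -38, "dz": 0, "yaw": 0},
    {"dx": 20, "dy": -34, "dz": 0, "yaw": 0},
    {"dx": 0, "dy": 0, "dz": 0, "yaw": 0},
    {"dx": 0, "dy": 0, "dz": 0, "yaw": 0}
  ]
}}

```text
t: 23.1
eef_pos: [450.7, 5.4, 189.1]
tcp_rot: [3.141, 0.0, 1.838]
ft_force: [-0.0, 0.6, -0.2]
opening: 0.597
```

Run:
```python
from bar import *; from scp import *
import pickle
c=cam('wrist');im=env.read_camera('wrist')[:,:,::-1];cv2.imwrite('pics/y1.png',im);pickle.dump(c,open('c10.pkl','wb'))
s=env.state();T=s['eef_pos'];print(T,s['ft_force'],s['t'],s['opening'])
q=proj('wrist',[[576,188,112]],c)[0].astype(int);print(q)
x0,y0=max(0,q[0]-90),max(0,q[1]-65)
cv2.imwrite('pics/y2.png',cv2.resize(im[y0:y0+145,x0:x0+190],None,fx=4,fy=4,interpolation=cv2.INTER_CUBIC));print(x0,y0)
sc=env.read_camera('scene')[:,:,::-1];cv2.imwrite('pics/y3.png',sc)
```

```text
[450.127305     6.48691177 188.92665922] [-0.90468715  0.86718574 -0.05921356] 23.15 0.5991376091461835
[478  56]
388 0
```

View pics/y2.png

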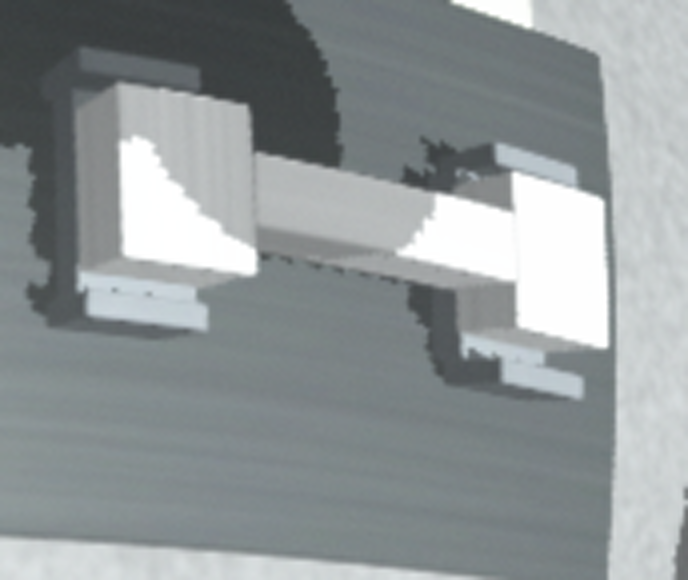

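View pics/y3.png

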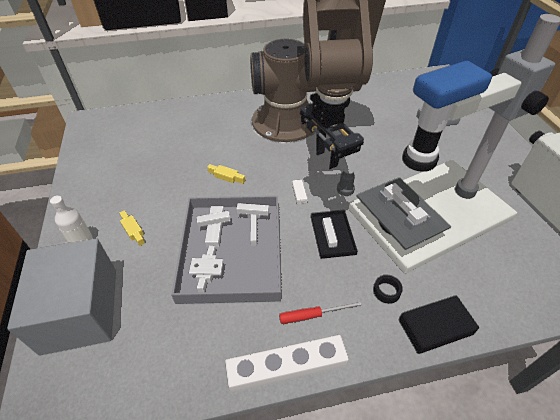

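Run:
```python
from rel import *
import pickle
c=pickle.load(open('c10.pkl','rb'))
U=lambda l:np.array(l,float)/4+[388,0]
f3(c,[((-65,18,124),(120,85)),((-35,18,124),(250,103)),((-35,-18,124),(255,275)),((-65,-18,124),(120,258)),((35,18,124),(512,173)),((65,18,124),(605,198)),((65,-18,124),(608,348)),((35,-18,124),(517,330))],U)
f3(c,[((-68,-23,112),(87,290)),((-40,-23,112),(207,305)),((40,-23,112),(500,357)),((68,-23,112),(583,378))],U)
r=env.place_of('objective','scene');print([(a['pixel'],a['conf']) for a in r[:2]])
```

```text
[5.7630e+02 1.8792e+02 2.7000e-01] 15.48 scope [1.05 0.04] res [[-0.9, -0.8], [0.1, 0.8], [0.6, 0.4], [0.8, -0.2], [-0.2, -0.5], [-0.6, 0.4], [-0.2, 0.6], [0.0, -0.5]]
[5.7640e+02 1.8755e+02 2.7000e-01] 15.31 scope [ 1.05 -0.34] res [[-0.4, -0.1], [0.4, 0.1], [0.1, 0.3], [-0.1, -0.2]]
[([345.9, 188.7], 0.89), ([205.2, 269.8], 0.72)]
```

Bar and nest agree to about 0.2 mm along the nest and 0.4 mm across it. The robot is clear of everything, so I'm handing in.

```bash
python3 -c "
from cell import env
print(env.job_done())"
```

```text
the job is handed in; nothing more can be done
None
```

The short bar lies flat in the tray, and the waisted bar lies flat in the microscope nest between the cheeks, with its middle under the lens. I handed the job in at about 23 s.

**How it went:** I lifted the short bar off first and laid it in the tray. The moves cannot lean the gripper, so I carried the waisted bar by its robot-side end. I set it down short of the lens, re-gripped it lower and further back so the wrist stayed clear of the ring light, and moved it forward onto both supports. Then I pushed it the last 24 mm with the back of an open finger.

**Last checks:**
- **Position:** the wrist picture taken after backing off puts the bar's middle within about 0.2 mm of the nest's centre along it, about 0.4 mm across it, and about 0.2° in angle.
- **Disagreement:** my first, more distant fit placed the nest about 1 mm nearer the robot along its length. I trusted the three closer views, which agreed with each other.
- **Scene:** the scene picture shows the short bar in the tray, the objective standing, and the loose things and other crate pieces apparently where they were.
- **Forces:** readings at the ends of the moves stayed at about 4 N or less, and I saw no contact with the microscope's head. The closest passes by the ring light had only a few millimetres of clearance, judged from the side camera.

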